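Load the shielded test case

ROBOT

A 7-joint arm with a two-finger parallel gripper is mounted at the origin on a cart in front of the work surface, level with it; the furniture and walls round the work are solid. World frame = base frame: x ahead of the robot, y to its left, z up, the work surface at z = 0. Lengths are in m, angles in rad, forces in N, time in s.
With the tool pointing down it reaches from about 0.425 to 0.925 m from the base axis. Payload 6.8 kg.
Tool frame: the origin (TCP) lies midway between the tips of the shut fingers; the grasp point (between the pads) lies 19 mm behind it; z points along the fingers, y is the line along which they close (so a half turn about z gives the same grasp; the last joint's range is limited). The gripper opens to 85 mm and grips with 20 to 120 N. Pads are 22 mm wide; open, the fingers measure 114 mm over their backs; the gripper's body (76 mm by 85 mm) begins 54 mm behind the grasp point. The pads swing forward as they close: fully open they stand 13 mm farther back than shut.
Start: joints at [-1.351, 0.477, 0.022, 1.555, -0.011, 1.109, -0.083], TCP at [0.217, 0.639, 0.231] pointing down, gripper open.
Joint ranges: [-2.96, 2.96], [-0.34, 2.1], [-1.41, 1.46], [0.24, 2.44], [-1.37, 4.51], [0.17, 1.92], [-2.96, 2.96]. Speed limits (rad/s): [2.39, 2.39, 3.14, 3.14, 3.14, 3.14, 3.14].

INTERFACE

Orientations are given as a unit quaternion [w, x, y, z].
In Python, from station import bot gives the robot as it stands.
- The arm moves only by the tool jog_arm, never from a script. Its argument "rows" is a list of rows, each an object of numbers: "fingers": the finger opening in mm, from 0 to 85.4; "x", "y", "z": the shift along the tool's x, y, z in mm; "ax", "ay", "az": the turn, a rotation vector about the tool's x, y, z in degrees. A call has exactly 8 rows; each row shifts and turns the commanded pose from where the row before left it, along the tool's axes as they then stand; what a row does not reach is not made up. A row lasts 1/10 s, in which the tool goes at most 50 mm and 8.59 degrees, less where a joint would pass 70% of its speed; a pose out of reach is approached as far as the arm can. A call with a gripper value outside its range is refused whole. The fingers move at their own pace and stop on an object; "force" is the grip in N (left out, the last holds). Time passes only in rows, so rows that do not move let the fingers close, or fill a call up. It gives the time, the measured TCP pose, the force, the opening and the grip force at its end, in the units of the state.
- bot.get_obs(): the state, without advancing time (a new reading comes with each control period).
- bot.read_camera(name): name is "scene" or "top" or "wrist"; returns a dict with "pixels" (420x560x3 uint8, red, green, blue), "vertical_fov" (degrees; the focal length in pixels is half the picture's height over the tangent of half this angle, whatever the lens; pixels are square), "cx", "cy" (the principal point, pixels), "world_from_camera" (4x4, takes a point from camera to world coordinates). Camera axes: x right, y down, z forward; pixel columns grow to the right and rows downward; lengths in m; the calibration is good to about 2 mm. A picture is of the moment at which its call begins. There is no depth.
- bot.hand_in(): hands the job in; it is judged then, once.
The state is a dict: "t": time; "q": joint angles; "joint_vel": joint speeds; "joint_torque": joint torques, N m; "eef_pos": TCP position; "tool_rot": TCP orientation; "contact_force": force on the tool from outside, world axes, zero at the start; "torque": the same for the moment, N m; "gripper_width": opening from 0.0 (shut) to 1.0 (fully open); "grasp_force": force on a finger pad.
Only numpy, scipy, OpenCV 4.12 (cv2) and the standard library are available. Lean on these libraries where they do the work, as an engineer would, in place of code of your own. Each camera call takes 0.05 s, during which the arm holds its last target. There are 200 camera calls.

TASK

Load the test modules for the next test run. Press the red button on the test case so that its blue lid pops up, and swing the lid gently all the way back until it stands still on its stop. Lift the yellow dummy out of the middle nest and put it in the blue parts bin, and set every white module on the desk into a nest of its own and press it down past its spring catches until it is fully home, flush with the deck. Finally close the lid gently and press it until it latches, and leave the other things on the desk alone.

Things in the scene. Friction and masses are not known exactly. Their poses are not given: they have to be found in the camera images.
- test_case: test case fixed to the desk: aluminium base 120 (own x) x 225 (own y) x 46 mm high, three nests in its deck (z = 46 mm), a blue hood lid hinged along its +x edge (221 mm wide, top face 32 mm above the deck when shut), on its -x side a grey boss with a red push button. Origin: centre of the underside; +x points from the button to the hinge, z up. Place and yaw vary
- nest_0 (a point): centre of the mouth, at deck height, of the nest at the case's y = -68 mm. All nests are alike: 74 mm along the case's x, 54 mm along its y, 22 mm deep, for a module with its own x along the case's x (either way round). When home, the module's origin is 22 mm below this point and its white top is level with the deck
- nest_1 (a point): the same for the middle nest (y = 0). In the middle of each long wall of every nest a sprung ball sticks out 3 mm: an unpressed module stops on the two balls, 12 to 14 mm proud; a push of 8 to 15 N straight down on its middle snaps it home, and the balls then hold it down lightly
- nest_2 (a point): the same for the nest at y = +68 mm
- release_button_top (a point): centre of the top of the red round push button, 28 mm across, on the case's -x side, 62 mm above the desk, 100 mm from the case's origin. It goes 7 mm straight down (5 to 8 N, sprung); at 2 to 5 mm it frees the lid
- release_button (a joint): travel of the button in m: 0 released, 0.007 fully down
- case_lid (a joint): lid angle in rad: 0 shut and latched; freed, a spring lifts it to about 0.8 and holds it there; beyond that it swings free, lightly damped; at 1.75 it meets its stop and, leaning back past upright, stays. Closing: from upright it sinks to about 0.8; from there it is pushed down against the spring (2 to 3 N at the front) and at last past the spring hook (about 10 N) until it snaps in at 0
- lid_lip (a point): on the lid: middle of the lower edge of its front wall, 116 mm from the hinge axis. With the lid popped up this is its foremost point: a finger standing in front of it and moving along the case's +x pushes the lid open
- lid_press (a point): on the lid: middle of the black press pad on its outer (top) face near the front, 98 mm from the hinge axis along the lid and 32 mm out from the plane of hinge axis and lip; push here, square to the lid's top, to close it
- lid_hinge (a point): middle of the lid's hinge axis, 52 mm from the case's origin along its +x and 46 mm above the desk; the axis runs along the case's y
- module_a: loose test module, one of up to three alike: black foot 70 x 50 x 6 mm, white body 70 x 44 mm above it up to 22 mm (own x, y); on top in the middle an orange rib, 44 mm along own x, 12 mm thick, from 22 to 42 mm height, to be gripped across its thickness (fingers close along the module's y). About 0.1 kg; either way round is right. Origin: centre of the underside, z up
- module_b: loose test module, one of up to three alike: black foot 70 x 50 x 6 mm, white body 70 x 44 mm above it up to 22 mm (own x, y); on top in the middle an orange rib, 44 mm along own x, 12 mm thick, from 22 to 42 mm height, to be gripped across its thickness (fingers close along the module's y). About 0.1 kg; either way round is right. Origin: centre of the underside, z up
- module_c: loose test module, one of up to three alike: black foot 70 x 50 x 6 mm, white body 70 x 44 mm above it up to 22 mm (own x, y); on top in the middle an orange rib, 44 mm along own x, 12 mm thick, from 22 to 42 mm height, to be gripped across its thickness (fingers close along the module's y). About 0.1 kg; either way round is right. Origin: centre of the underside, z up
- dummy: yellow dummy with a black rib that sits, pressed home, in the middle nest at the start; same shape and sizes as a module. About 0.08 kg; a straight pull of 8 to 15 N up frees it from the balls. Origin: centre of the underside
- parts_bin: blue open parts bin fixed to the desk, 147 mm along own x, 107 mm along own y at the rim, 52 mm high, inside 116 x 76 mm with its floor at 3 mm; the dummy fits flat with its long side along the bin's x. Origin: centre of its underside
- loupe: bystander: black inspection loupe 35 x 35 x 40 mm, origin centre of its underside
- sticky_notes: bystander: block of yellow sticky notes 77 x 77 x 15 mm, origin centre of its underside
- calculator: bystander: desk calculator 150 x 98 x 16 mm, origin centre of its underside
- hole_punch: bystander: two-hole punch 76 x 131 x 58 mm, origin centre of its underside
- pen_1: bystander: blue pen 145 mm long, 12 mm thick, lying near the front edge of the desk, origin centre of its underside

How it is judged:
By the outcome, as a careful person would: the job done as asked, in the order asked, and still so for the second after the job is handed in, with the robot touching nothing.
Of module_a, module_b, module_c only 2 to 3 are there at a start; the rules pass over those that are not, and their reading is None.
At some moment in a run one of module_a, module_b, module_c may be knocked a few centimetres aside while the robot is not near it.
Once in a run the grip may slacken for a moment while it holds something.
It also fails if it takes over 208 s, if anything falls off the work surface, if the arm or the gripper's body presses on something with over 40 N, if the wrist force passes 120 N, or if a joint passes its speed limit or range.

## Working session

There is one attempt and no reset: what is moved stays moved. The work goes in short steps, Python scripts to look and compute and a tool call to move; the robot and the scene stay as the last step left them, time stands still between calls to the robot, and variables do not carry over. Pictures are saved under pics/ and viewed, at most 14 in all, crops included, and the job is handed in when it is done.

Besides the shell and the picture viewer there is one more tool, called after "Request:" by a JSON object that holds its "method" and its "body". jog_arm: Moves the arm, as the interface text tells. Its arguments: {"type":"object","properties":{"rows":{"type":"array","items":{"type":"object","properties":{"fingers":{"type":"number"},"x":{"type":"number"},"y":{"type":"number"},"z":{"type":"number"},"ax":{"type":"number"},"ay":{"type":"number"},"az":{"type":"number"}}}},"force":{"type":"number"}},"required":["rows"]}

```bash
mkdir -p pics; ls; cat > h.py <<'E'
import numpy as np, cv2
from station import bot
def snap(n,fn=None):
    c=bot.read_camera(n)
    if fn: cv2.imwrite('pics/'+fn,cv2.cvtColor(c['pixels'],cv2.COLOR_RGB2BGR))
    return c
def ray(c,u,v):
    f=c['pixels'].shape[0]/2/np.tan(np.radians(c['vertical_fov'])/2)
    T=np.array(c['world_from_camera']); d=T[:3,:3]@np.array([(u-c['cx'])/f,(v-c['cy'])/f,1]); return T[:3,3],d
def plane(c,u,v,z):
    o,d=ray(c,u,v); return o+d*(z-o[2])/d[2]
def proj(c,p):
    f=c['pixels'].shape[0]/2/np.tan(np.radians(c['vertical_fov'])/2)
    T=np.linalg.inv(np.array(c['world_from_camera'])); q=T[:3,:3]@np.array(p)+T[:3,3]
    return np.array([c['cx']+f*q[0]/q[2],c['cy']+f*q[1]/q[2]])
E
python3 - <<'E'
from h import *
np.set_printoptions(precision=3,suppress=True)
for n in('top','scene'):
    c=snap(n,n+'0.png'); print(n,c['vertical_fov'],c['cx'],c['cy']);print(np.array(c['world_from_camera']))
print(bot.get_obs())
E
```

```text
pics
top 47.387183964482276 279.12054912182333 210.05158450411082
[[-0.008 -0.992  0.126  0.413]
 [-1.     0.005 -0.03   0.272]
 [ 0.029 -0.126 -0.992  1.271]
 [ 0.     0.     0.     1.   ]]
scene 42.01510469430224 277.67323072769204 207.6838106666523
[[-0.7   -0.394  0.595 -0.305]
 [-0.713  0.409 -0.569  1.074]
 [-0.019 -0.823 -0.567  0.921]
 [ 0.     0.     0.     1.   ]]
{'t': 0.1, 'q': array([-1.351,  0.478,  0.022,  1.556, -0.012,  1.109, -0.083]), 'joint_vel': array([ 0.002, -0.002, -0.001, -0.001,  0.001,  0.002,  0.002]), 'joint_torque': array([  0.004, -59.776,   1.613, -28.195,   0.013,   0.005,   0.   ]), 'eef_pos': array([0.217, 0.639, 0.23 ]), 'tool_rot': array([-0.   ,  0.163,  0.987, -0.001]), 'contact_force': array([0.918, 0.826, 0.229]), 'torque': array([-0.009, -0.001,  0.045]), 'grasp_force': 0.0, 'gripper_width': 1.002615143812885}
```

View pics/top0.png

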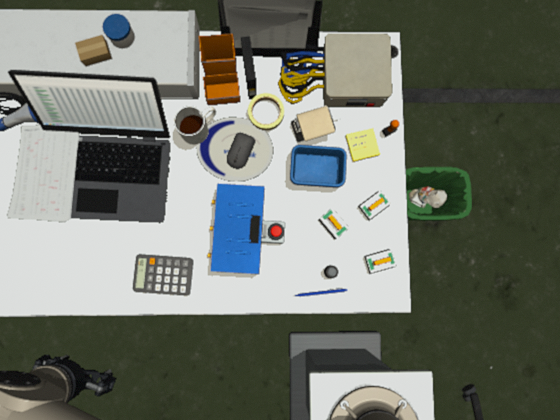

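View pics/scene0.png

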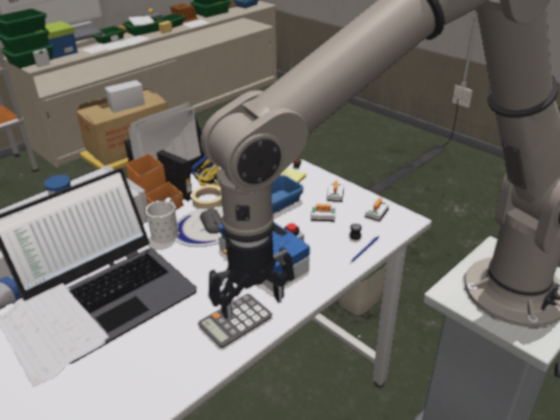

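```bash
python3 - <<'E'
from h import *
np.set_printoptions(precision=3,suppress=True)
t=snap('top');s=snap('scene');w=snap('wrist','w0.png')
for p in([0,0,0],[0.217,.639,.23],[.217,.639,0]): print(p,proj(t,p),proj(s,p))
for n,u,v,z in(('button',276,231,.062),('bin',318,167,.05),('loupe',331,271,.04),('calc',163,275,.016),('mA',374,206,.03),('mB',333,223,.03),('mC',380,262,.03),('pen',320,293,.006)): print(n,plane(t,u,v,z))
im=cv2.cvtColor(t['pixels'],cv2.COLOR_RGB2BGR)[100:310,190:470]
cv2.imwrite('pics/crop0.png',cv2.resize(im,(800,600),interpolation=cv2.INTER_CUBIC))
print(np.array(w['world_from_camera']),w['vertical_fov'])
E
```

```text
[0, 0, 0] [372.992 433.763] [514.85  290.591]
[0.217, 0.639, 0.23] [ 89.397 367.17 ] [253.539 314.626]
[0.217, 0.639, 0] [122.125 349.279] [258.702 397.527]
button [0.513 0.244 0.062]
bin [0.681 0.133 0.05 ]
loupe [0.411 0.104 0.04 ]
calc [0.405 0.536 0.016]
mA [ 0.58  -0.015  0.03 ]
mB [0.536 0.094 0.03 ]
mC [ 0.433 -0.026  0.03 ]
pen [0.354 0.129 0.006]
[[ 0.323  0.895  0.309  0.137]
 [ 0.947 -0.304 -0.107  0.667]
 [-0.002  0.327 -0.945  0.373]
 [ 0.     0.     0.     1.   ]] 61.19255680848089
```

View pics/crop0.png

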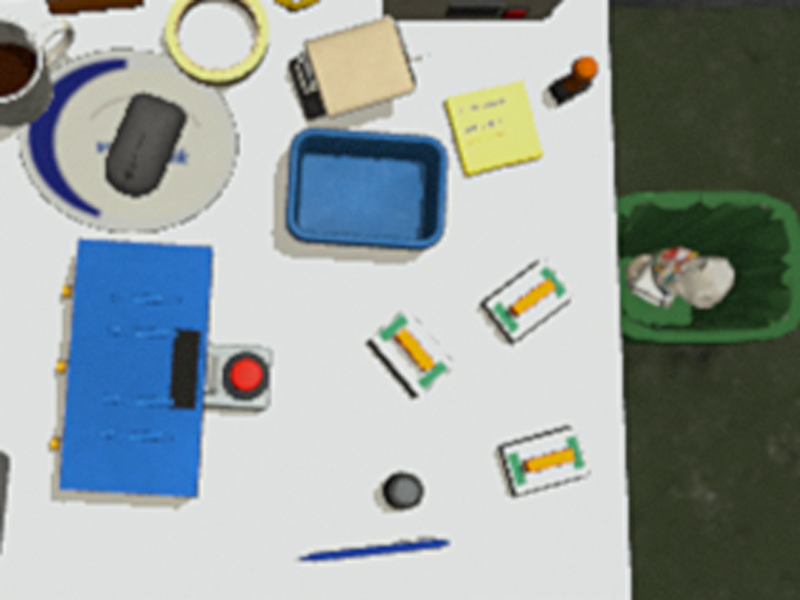

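```bash
cat >> h.py <<'E'
def hsv(c): return cv2.cvtColor(c['pixels'],cv2.COLOR_RGB2HSV)
def blobs(m,amin=15):
    cs,_=cv2.findContours(m.astype(np.uint8),cv2.RETR_EXTERNAL,cv2.CHAIN_APPROX_NONE)
    return [k for k in cs if len(k)>4 and cv2.contourArea(k)>=amin]
def rect3(c,k,z):
    "contour -> world rect (centre, sizes mm, angle deg of long side) on plane z"
    P=np.array([plane(c,u,v,z)[:2] for u,v in k[:,0,:].astype(float)])*1000
    (cx,cy),(a,b),th=cv2.minAreaRect(P.astype(np.float32))
    if b>a: a,b,th=b,a,th+90
    M=cv2.moments(k); ctr=plane(c,M['m10']/M['m00'],M['m01']/M['m00'],z)*1000
    return np.round([cx,cy,a,b,(th+90)%180-90,ctr[0],ctr[1]],1)
def orange(c):
    h=hsv(c); return (abs(h[...,0].astype(int)-18)<6)&(h[...,1]>170)&(h[...,2]>130)
def tool():
    from scipy.spatial.transform import Rotation as R
    o=bot.get_obs(); q=o['tool_rot']; Rm=R.from_quat([q[1],q[2],q[3],q[0]]).as_matrix()
    return o,Rm
def go(x,y,z,psi):
    "shift in tool axes (as now and after turn) mm to reach TCP x,y,z mm with tool y at angle psi deg"
    o,Rm=tool(); p=np.array(o['eef_pos'])*1000; d=np.array([x,y,z])-p
    ps=np.degrees(np.arctan2(Rm[1,1],Rm[0,1])); az=-((psi-ps+90)%180-90)
    a=np.radians(ps-az); R2=np.array([[-np.sin(a),np.cos(a),0],[np.cos(a),np.sin(a),0],[0,0,-1]]).T
    print('t %.1f pos %s psi %.1f tilt %s q7 %.2f F %s w %.1f g %.0f'%(o['t'],p.round(1),ps,np.round(Rm[:2,2],3),o['q'][6],np.round(o['contact_force'],1),o['gripper_width']*85.4,o['grasp_force']))
    print('  before turn',(Rm.T@d).round(1),'| az %.1f'%az,'| after turn',(R2.T@d).round(1))
E
python3 - <<'E'
from h import *
c=snap('top'); h=hsv(c); H=h[...,0].astype(int)
red=((H<6)|(H>174))&(h[...,1]>180)&(h[...,2]>120)
blue=(abs(H-107)<10)&(h[...,1]>150)&(h[...,2]>90)
for n,m,z,a in(('red',red,.062,15),('blue',blue,.078,400),('bluebin',blue,.052,400),('or',orange(c),.042,10)):
    for k in blobs(m,a):
        r=rect3(c,k,z); 
        if -0.2e3<r[1]<500 and 300<r[0]<800: print(n,r,cv2.boundingRect(k))
E
```

```text
red [ 5.131e+02  2.442e+02  2.540e+01  2.540e+01 -4.000e-01  5.135e+02
  2.448e+02] (271, 226, 11, 11)
blue [520.  340.6 217.4 117.7  -3.8 518.4 340.9] (211, 184, 53, 90)
blue [678.2 136.3 137.8 100.7  85.5 678.  136.5] (291, 145, 55, 42)
bluebin [522.3 342.1 222.2 120.2  -3.8 520.7 342.4] (211, 184, 53, 90)
bluebin [684.  133.3 140.8 102.9  85.5 683.8 133.5] (291, 145, 55, 42)
or [436.5 -28.6  43.7   9.1 -74.8 436.4 -28.4] (374, 257, 17, 8)
or [536.6  91.1  40.   11.7  39.7 536.9  91.4] (329, 216, 13, 13)
or [584.4 -18.2  43.8   8.8 -53.9 584.6 -18.3] (369, 198, 15, 12)
```

```bash
python3 - <<'E'
from h import *
go(513.3,244.7,90,-3.8)
E
```

```text
t 0.3 pos [217.2 638.9 231. ] psi 71.2 tilt [-0.    -0.001] q7 -0.08 F [ 0.1 -0.5  0.5] w 85.2 g 0
  before turn [-407.2 -277.8  141.1] | az 75.0 | after turn [-373.7  321.5  141. ]
```

Request:
{"method": "jog_arm", "body": {"rows": [{"x": -34,"y": -23,"fingers": 0},{"x": -34,"y": -23},{"x": -34,"y": -23},{"x": -34,"y": -23},{"x": -34,"y": -23},{"x": -34,"y": -23},{"x": -34,"y": -23},{"x": -34,"y": -23}]}}

```text
invalid input
```

Request:
{"method": "jog_arm", "body": {"rows": [{"x": -34,"y": -23},{"x": -34,"y": -23},{"x": -34,"y": -24},{"x": -33,"y": -24},{"az": 8},{"az": 8},{"az": 8},{"az": 8}]}}

```text
invalid input
```

Request:
{"method": "jog_arm", "body": {"rows": [{"az": 8,"z": 20},{"az": 8,"z": 20},{"az": 8,"z": 20},{"az": 8,"z": 20},{"az": 8,"z": 20},{"az": 3,"z": 20},{"z": 15},{}]}}

```text
invalid input
```

```bash
python3 - <<'E'
from h import *
go(513.3,244.7,56,-3.8)
c=snap('wrist','w1.png'); h=hsv(c); H=h[...,0].astype(int)
red=((H<6)|(H>174))&(h[...,1]>180)&(h[...,2]>100)
for k in blobs(red): print(rect3(c,k,.062),cv2.boundingRect(k))
E
```

```text
t 0.3 pos [217.2 638.9 231. ] psi 71.2 tilt [-0.    -0.001] q7 -0.08 F [ 0.1 -0.5  0.5] w 85.2 g 0
  before turn [-407.2 -277.8  175.1] | az 75.0 | after turn [-373.7  321.5  175. ]
```

View pics/w1.png

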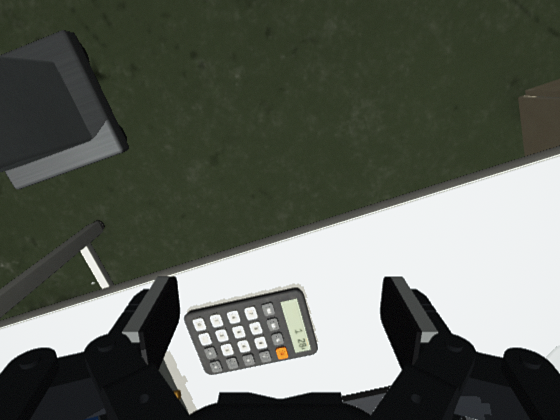

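Request:
{"method": "jog_arm", "body": {"rows": [{"x": -34,"y": -23,"z": 0,"ax": 0,"ay": 0,"az": 0,"fingers": 0},{"x": -34,"y": -23,"z": 0,"ax": 0,"ay": 0,"az": 0,"fingers": 0},{"x": -34,"y": -23,"z": 0,"ax": 0,"ay": 0,"az": 0,"fingers": 0},{"x": -34,"y": -23,"z": 0,"ax": 0,"ay": 0,"az": 0,"fingers": 0},{"x": -34,"y": -23,"z": 0,"ax": 0,"ay": 0,"az": 0,"fingers": 0},{"x": -34,"y": -23,"z": 0,"ax": 0,"ay": 0,"az": 0,"fingers": 0},{"x": -34,"y": -23,"z": 0,"ax": 0,"ay": 0,"az": 0,"fingers": 0},{"x": -34,"y": -23,"z": 0,"ax": 0,"ay": 0,"az": 0,"fingers": 0}]}}

```text
t: 1.15
eef_pos: [0.4165, 0.3759, 0.2315]
tool_rot: [0.0, 0.163, 0.987, 0.0]
contact_force: [0.6, 0.8, 0.2]
gripper_width: 0.0
grasp_force: 0.0
```

Request:
{"method": "jog_arm", "body": {"rows": [{"x": -34,"y": -23,"z": 0,"az": 0,"fingers": 0},{"x": -34,"y": -23,"z": 0,"az": 0,"fingers": 0},{"x": -34,"y": -24,"z": 0,"az": 0,"fingers": 0},{"x": -33,"y": -24,"z": 0,"az": 0,"fingers": 0},{"x": 0,"y": 0,"z": 0,"az": 8,"fingers": 0},{"x": 0,"y": 0,"z": 0,"az": 8,"fingers": 0},{"x": 0,"y": 0,"z": 0,"az": 8,"fingers": 0},{"x": 0,"y": 0,"z": 0,"az": 8,"fingers": 0}]}}

```text
invalid input
```

Request:
{"method": "jog_arm", "body": {"rows": [{"z": 20,"az": 8,"fingers": 0},{"z": 20,"az": 8,"fingers": 0},{"z": 20,"az": 8,"fingers": 0},{"z": 20,"az": 8,"fingers": 0},{"z": 20,"az": 8,"fingers": 0},{"z": 20,"az": 3,"fingers": 0},{"z": 15,"fingers": 0},{"fingers": 0}]}}

```text
invalid input
```

```bash
python3 - <<'E'
from h import *
go(513.3,244.7,56,-3.8)
c=snap('wrist','w2.png'); h=hsv(c); H=h[...,0].astype(int)
red=((H<6)|(H>174))&(h[...,1]>180)&(h[...,2]>100)
for k in blobs(red): print(rect3(c,k,.062),cv2.boundingRect(k))
E
```

```text
t 1.1 pos [416.5 375.9 231.5] psi 71.2 tilt [0. 0.] q7 0.44 F [0.6 0.8 0.2] w 0.0 g 0
  before turn [-133.9  -93.1  175.5] | az 75.0 | after turn [-124.5  105.3  175.5]
[511.2 245.6  25.1  24.1  71.2 511.1 245.6] (177, 295, 25, 21)
```

Request:
{"method": "jog_arm", "body": {"rows": [{"x": -34,"y": -23,"z": 0,"ax": 0,"ay": 0,"az": 0,"fingers": 0},{"x": -34,"y": -23,"z": 0,"ax": 0,"ay": 0,"az": 0,"fingers": 0},{"x": -34,"y": -23,"z": 0,"ax": 0,"ay": 0,"az": 0,"fingers": 0},{"x": -32,"y": -24,"z": 0,"ax": 0,"ay": 0,"az": 0,"fingers": 0},{"x": 0,"y": 0,"z": 0,"ax": 0,"ay": 0,"az": 8,"fingers": 0},{"x": 0,"y": 0,"z": 0,"ax": 0,"ay": 0,"az": 8,"fingers": 0},{"x": 0,"y": 0,"z": 0,"ax": 0,"ay": 0,"az": 8,"fingers": 0},{"x": 0,"y": 0,"z": 0,"ax": 0,"ay": 0,"az": 8,"fingers": 0}]}}

```text
t: 2.0
eef_pos: [0.5125, 0.2462, 0.2313]
tool_rot: [-0.0, 0.431, 0.902, 0.0]
contact_force: [0.5, 0.6, 0.4]
gripper_width: 0.002
grasp_force: 0.0
```

Request:
{"method": "jog_arm", "body": {"rows": [{"x": 0,"y": 0,"z": 20,"ax": 0,"ay": 0,"az": 8,"fingers": 0},{"x": 0,"y": 0,"z": 20,"ax": 0,"ay": 0,"az": 8,"fingers": 0},{"x": 0,"y": 0,"z": 20,"ax": 0,"ay": 0,"az": 8,"fingers": 0},{"x": 0,"y": 0,"z": 20,"ax": 0,"ay": 0,"az": 8,"fingers": 0},{"x": 0,"y": 0,"z": 20,"ax": 0,"ay": 0,"az": 8,"fingers": 0},{"x": 0,"y": 0,"z": 20,"ax": 0,"ay": 0,"az": 3,"fingers": 0},{"x": 0,"y": 0,"z": 15,"ax": 0,"ay": 0,"az": 0,"fingers": 0},{"x": 0,"y": 0,"z": 0,"ax": 0,"ay": 0,"az": 0,"fingers": 0}]}}

```text
t: 2.8
eef_pos: [0.5112, 0.2457, 0.0945]
tool_rot: [-0.0, 0.729, 0.684, -0.002]
contact_force: [-1.0, 0.3, -0.5]
gripper_width: -0.002
grasp_force: 0.0
```

```bash
python3 - <<'E'
from h import *
go(512.5,245,56,-3.8)
c=snap('wrist','w2.png'); h=hsv(c); H=h[...,0].astype(int)
red=((H<6)|(H>174))&(h[...,1]>180)&(h[...,2]>100)
for k in blobs(red): print(rect3(c,k,.062),cv2.boundingRect(k))
E
```

```text
t 2.8 pos [511.2 245.7  94.5] psi -3.7 tilt [-0.003 -0.002] q7 -0.37 F [-1.   0.3 -0.5] w -0.2 g 0
  before turn [-0.6  1.5 38.5] | az 0.1 | after turn [-0.6  1.4 38.5]
[512.  247.7  26.1  22.6  -7.5 511.8 247.6] (257, 225, 49, 40)
```

Close enough; press about 6 mm deep and lift.

Request:
{"method": "jog_arm", "body": {"rows": [{"x": 0,"y": 1,"z": 15,"ax": 0,"ay": 0,"az": 0,"fingers": 0},{"x": 0,"y": 0,"z": 14,"ax": 0,"ay": 0,"az": 0,"fingers": 0},{"x": 0,"y": 0,"z": 3,"ax": 0,"ay": 0,"az": 0,"fingers": 0},{"x": 0,"y": 0,"z": 3,"ax": 0,"ay": 0,"az": 0,"fingers": 0},{"x": 0,"y": 0,"z": 3,"ax": 0,"ay": 0,"az": 0,"fingers": 0},{"x": 0,"y": 0,"z": 0,"ax": 0,"ay": 0,"az": 0,"fingers": 0},{"x": 0,"y": 0,"z": 0,"ax": 0,"ay": 0,"az": 0,"fingers": 0},{"x": 0,"y": 0,"z": 0,"ax": 0,"ay": 0,"az": 0,"fingers": 0}]}}

```text
t: 3.65
eef_pos: [0.5143, 0.2464, 0.0589]
tool_rot: [0.0, 0.73, 0.683, 0.001]
contact_force: [-0.8, -0.1, 2.0]
gripper_width: 0.001
grasp_force: 0.8
```

```bash
python3 - <<'E'
from h import *
go(512.5,245,56,-3.8)
c=snap('scene','s1.png')
cv2.imwrite('pics/s1c.png',cv2.resize(cv2.imread('pics/s1.png')[130:330,180:440],(780,600)))
E
```

```text
t 3.6 pos [514.3 246.4  58.9] psi -3.8 tilt [0.002 0.001] q7 -0.35 F [-0.8 -0.1  2. ] w 0.1 g 1
  before turn [-1.5 -1.7  2.9] | az 0.0 | after turn [-1.5 -1.7  2.9]
```

View pics/s1c.png

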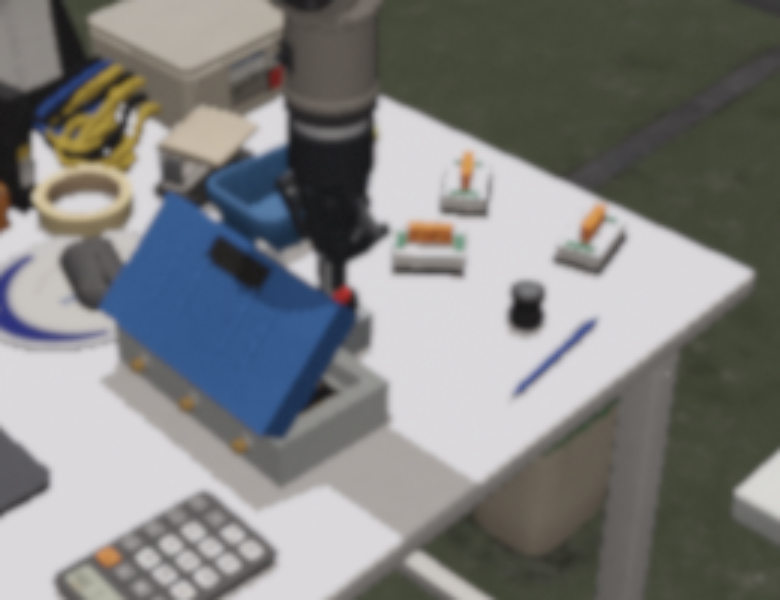

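Request:
{"method": "jog_arm", "body": {"rows": [{"x": -5,"y": 0,"z": -20,"ax": 0,"ay": 0,"az": 0,"fingers": 0},{"x": 0,"y": 0,"z": -20,"ax": 0,"ay": 0,"az": -8,"fingers": 0},{"x": 0,"y": 0,"z": -20,"ax": 0,"ay": 0,"az": -8,"fingers": 0},{"x": 0,"y": 0,"z": -20,"ax": 0,"ay": 0,"az": -8,"fingers": 0},{"x": 0,"y": 0,"z": -20,"ax": 0,"ay": 0,"az": -8,"fingers": 0},{"x": 0,"y": 0,"z": -20,"ax": 0,"ay": 0,"az": -8,"fingers": 0},{"x": 0,"y": 0,"z": -20,"ax": 0,"ay": 0,"az": -8,"fingers": 0},{"x": 0,"y": 0,"z": -20,"ax": 0,"ay": 0,"az": -8,"fingers": 0}]}}

```text
t: 4.5
eef_pos: [0.5132, 0.241, 0.2191]
tool_rot: [0.0, 0.321, 0.947, 0.0]
contact_force: [0.4, 0.3, -0.5]
gripper_width: 0.001
grasp_force: 0.0
```

Request:
{"method": "jog_arm", "body": {"rows": [{"x": 0,"y": 0,"z": 0,"ax": 0,"ay": 0,"az": -8,"fingers": 75},{"x": 0,"y": 0,"z": 0,"ax": 0,"ay": 0,"az": -8,"fingers": 75},{"x": 0,"y": 0,"z": 0,"ax": 0,"ay": 0,"az": -8,"fingers": 75},{"x": 0,"y": 0,"z": 0,"ax": 0,"ay": 0,"az": -8,"fingers": 75},{"x": 0,"y": 0,"z": 0,"ax": 0,"ay": 0,"az": -2,"fingers": 75},{"x": 0,"y": 0,"z": 0,"ax": 0,"ay": 0,"az": 0,"fingers": 75},{"x": 0,"y": 0,"z": 0,"ax": 0,"ay": 0,"az": 0,"fingers": 75},{"x": 0,"y": 0,"z": 0,"ax": 0,"ay": 0,"az": 0,"fingers": 75}]}}

```text
t: 5.3
eef_pos: [0.5132, 0.2411, 0.2182]
tool_rot: [-0.0, 0.033, 0.999, -0.0]
contact_force: [0.1, -0.4, -0.3]
gripper_width: 0.877
grasp_force: 0.0
```

```bash
cat >> h.py <<'E'
CO=np.array([519.6,344.8]); CA=np.radians(86.2)
CX=np.array([np.cos(CA),np.sin(CA)]); CY=np.array([-CX[1],CX[0]])
def case(x,y): return CO+x*CX+y*CY
def tocase(p): d=np.array(p[:2])-CO; return np.round([d@CX,d@CY],1)
E
python3 - <<'E'
from h import *
p=case(-2,0); print(p); go(p[0],p[1],112,86.2)
c=snap('top'); h=hsv(c); H=h[...,0].astype(int)
blue=(abs(H-107)<10)&(h[...,1]>150)&(h[...,2]>60)
for z in (.151,):
  for k in blobs(blue,400):
    r=rect3(c,k,z)
    if r[1]>200 and r[0]<700:
        P=np.array([tocase(plane(c,u,v,z)*1000) for u,v in k[:,0,:].astype(float)]); print(r, P.min(0),P.max(0), np.sort(P[:,0])[:12])
# ray of each front-edge pt vs arc of corner
s=snap('scene','s2.png')
for th in(.6,.7,.8,.9):
    x=52-116*np.cos(th)+32*np.sin(th); z=46+116*np.sin(th)+32*np.cos(th)
    for y in(-110,110):
        w=np.r_[case(x,y),z]/1000; print(th,y,proj(c,w).round(1),proj(s,w).round(1))
m=np.hstack([cv2.cvtColor(i['pixels'],cv2.COLOR_RGB2BGR) for i in(c,s)]) 
a=cv2.resize(cv2.cvtColor(c['pixels'],cv2.COLOR_RGB2BGR)[150:310,180:300],(450,600)); b=cv2.resize(cv2.cvtColor(s['pixels'],cv2.COLOR_RGB2BGR)[180:310,200:275],(346,600))
cv2.imwrite('pics/m1.png',np.hstack([a,b]))
E
```

```text
[519.4674522  342.80439706]
t 5.3 pos [513.2 241.1 218.2] psi 86.2 tilt [-0. -0.] q7 0.99 F [ 0.1 -0.4 -0.3] w 74.9 g 0
  before turn [  0.5 102.  106.2] | az -0.0 | after turn [  0.5 101.9 106.2]
[521.6 361.9 215.7  93.5  -3.7 517.1 362.9] [ -29.5 -108.8] [ 64. 107.] [-29.5 -29.4 -29.4 -29.2 -29.1 -28.7 -28.6 -28.5 -28.4 -28.3 -28.3 -28.2]
0.6 -110 [248.2 181. ] [241.7 194.8]
0.6 110 [242.  273.2] [298.4 232.5]
0.7 -110 [244.1 180.1] [238.6 193.8]
0.7 110 [237.7 272.9] [295.4 231.6]
0.8 -110 [239.6 179.4] [235.3 193.2]
0.8 110 [233.1 272.7] [292.1 231.3]
0.9 -110 [234.9 178.7] [231.8 193.1]
0.9 110 [228.3 272.4] [288.6 231.3]
```

View pics/m1.png

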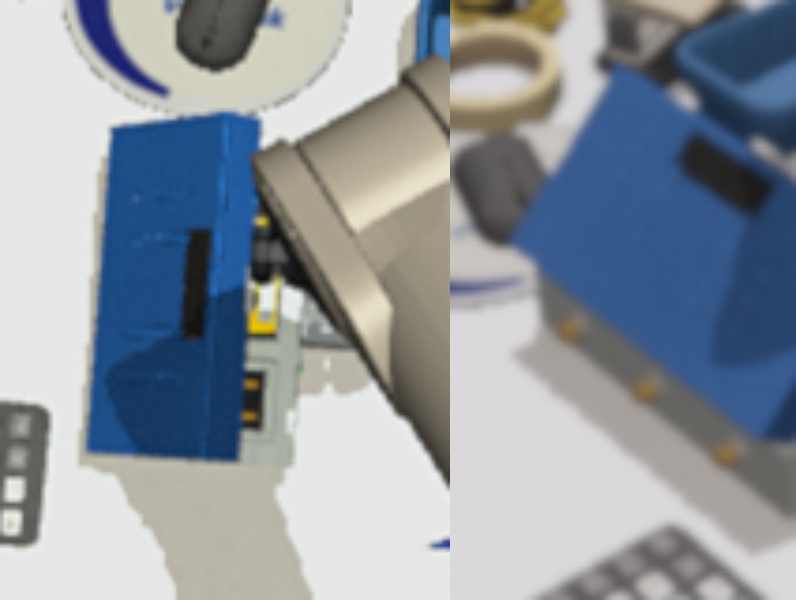

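Request:
{"method": "jog_arm", "body": {"rows": [{"x": 0,"y": 26,"z": 0,"ax": 0,"ay": 0,"az": 0,"fingers": 75},{"x": 0,"y": 26,"z": 0,"ax": 0,"ay": 0,"az": 0,"fingers": 75},{"x": 0,"y": 25,"z": 10,"ax": 0,"ay": 0,"az": 0,"fingers": 75},{"x": 0,"y": 25,"z": 16,"ax": 0,"ay": 0,"az": 0,"fingers": 75},{"x": 0,"y": 0,"z": 20,"ax": 0,"ay": 0,"az": 0,"fingers": 75},{"x": 0,"y": 0,"z": 20,"ax": 0,"ay": 0,"az": 0,"fingers": 75},{"x": 0,"y": 0,"z": 20,"ax": 0,"ay": 0,"az": 0,"fingers": 75},{"x": 0,"y": 0,"z": 18,"ax": 0,"ay": 0,"az": 0,"fingers": 75}]}}

```text
t: 6.2
eef_pos: [0.5197, 0.3428, 0.1132]
tool_rot: [-0.0, 0.033, 0.999, -0.0]
contact_force: [-0.4, -0.0, 1.3]
gripper_width: 0.88
grasp_force: 0.0
```

```bash
python3 - <<'E'
from h import *
p=case(-2,0); go(p[0],p[1],112,86.2)
s=snap('scene'); 
b=cv2.resize(cv2.cvtColor(s['pixels'],cv2.COLOR_RGB2BGR)[150:310,190:350],(600,600)); cv2.imwrite('pics/m2.png',b)
E
```

```text
t 6.2 pos [519.7 342.8 113.2] psi 86.2 tilt [-0. -0.] q7 0.86 F [-0.4 -0.   1.3] w 75.1 g 0
  before turn [ 0.2 -0.1  1.2] | az 0.0 | after turn [ 0.2 -0.1  1.2]
```

View pics/m2.png

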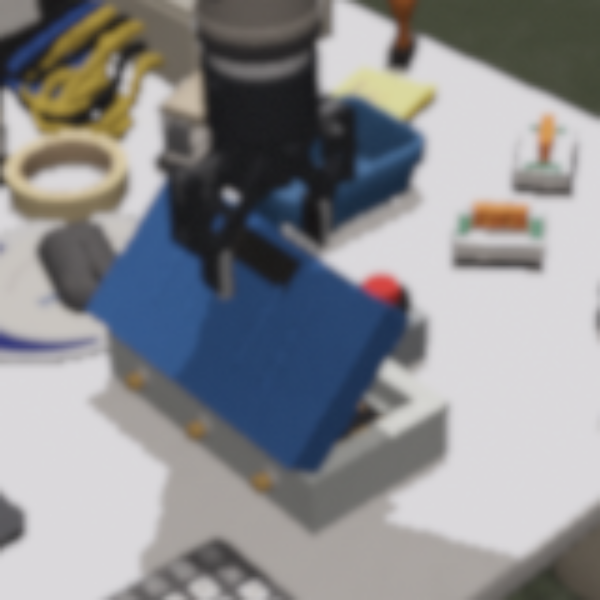

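Request:
{"method": "jog_arm", "body": {"rows": [{"x": 0,"y": 6,"z": -2,"ax": 0,"ay": 0,"az": 0,"fingers": 75},{"x": 0,"y": 6,"z": -2,"ax": 0,"ay": 0,"az": 0,"fingers": 75},{"x": 0,"y": 6,"z": -2,"ax": 0,"ay": 0,"az": 0,"fingers": 75},{"x": 0,"y": 6,"z": -2,"ax": 0,"ay": 0,"az": 0,"fingers": 75},{"x": 0,"y": 6,"z": -2,"ax": 0,"ay": 0,"az": 0,"fingers": 75},{"x": 0,"y": 6,"z": -2,"ax": 0,"ay": 0,"az": 0,"fingers": 75},{"x": 0,"y": 6,"z": -2,"ax": 0,"ay": 0,"az": 0,"fingers": 75},{"x": 0,"y": 6,"z": -2,"ax": 0,"ay": 0,"az": 0,"fingers": 75}]}}

```text
t: 7.05
eef_pos: [0.523, 0.3914, 0.1305]
tool_rot: [0.0, 0.033, 0.999, 0.0]
contact_force: [0.1, -0.5, -0.2]
gripper_width: 0.878
grasp_force: 0.1
```

Request:
{"method": "jog_arm", "body": {"rows": [{"x": 0,"y": 3,"z": -1,"ax": 0,"ay": 0,"az": 0,"fingers": 71},{"x": 0,"y": 3,"z": -1,"ax": 0,"ay": 0,"az": 0,"fingers": 66},{"x": 0,"y": 3,"z": -1,"ax": 0,"ay": 0,"az": 0,"fingers": 62},{"x": 0,"y": 3,"z": -1,"ax": 0,"ay": 0,"az": 0,"fingers": 58},{"x": 0,"y": 3,"z": -1,"ax": 0,"ay": 0,"az": 0,"fingers": 54},{"x": 0,"y": 3,"z": -1,"ax": 0,"ay": 0,"az": 0,"fingers": 50},{"x": 0,"y": 3,"z": -1,"ax": 0,"ay": 0,"az": 0,"fingers": 47},{"x": 0,"y": 3,"z": -1,"ax": 0,"ay": 0,"az": 0,"fingers": 44}]}}

```text
t: 7.85
eef_pos: [0.5246, 0.4149, 0.1384]
tool_rot: [-0.0, 0.033, 0.999, 0.0]
contact_force: [-1.0, 0.1, 0.2]
gripper_width: 0.514
grasp_force: 0.0
```

```bash
python3 - <<'E'
from h import *
o,_=tool(); print(tocase(o['eef_pos']*1000))
go(0,0,0,86.2)
s=snap('scene'); 
b=cv2.resize(cv2.cvtColor(s['pixels'],cv2.COLOR_RGB2BGR)[130:290,160:320],(600,600)); cv2.imwrite('pics/m3.png',b)
E
```

```text
[70.3 -0.4]
t 7.8 pos [524.6 414.9 138.4] psi 86.2 tilt [-0.  0.] q7 0.78 F [-1.   0.1  0.2] w 43.9 g 0
  before turn [ 496.1 -448.6  138.4] | az 0.0 | after turn [ 496.  -448.8  138.4]
```

View pics/m3.png

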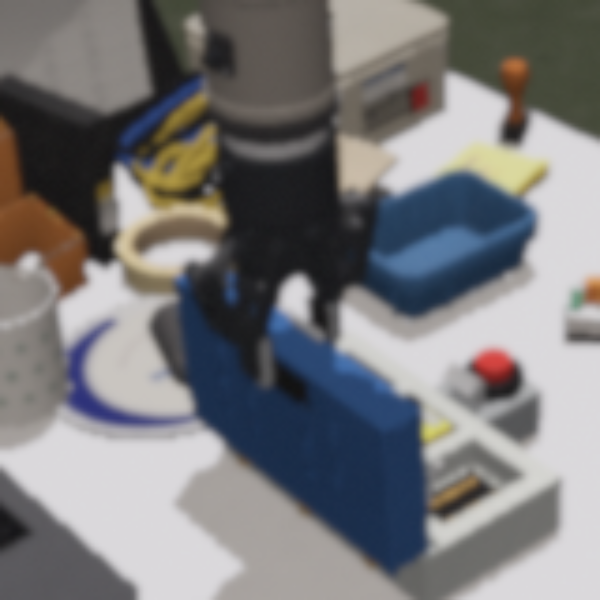

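Request:
{"method": "jog_arm", "body": {"rows": [{"x": 0,"y": 3,"z": 0,"ax": 0,"ay": 0,"az": 0,"fingers": 44},{"x": 0,"y": 3,"z": 0,"ax": 0,"ay": 0,"az": 0,"fingers": 44},{"x": 0,"y": 3,"z": 0,"ax": 0,"ay": 0,"az": 0,"fingers": 44},{"x": 0,"y": 3,"z": 0,"ax": 0,"ay": 0,"az": 0,"fingers": 44},{"x": 0,"y": 3,"z": 0,"ax": 0,"ay": 0,"az": 0,"fingers": 44},{"x": 0,"y": 2,"z": 0,"ax": 0,"ay": 0,"az": 0,"fingers": 44},{"x": 0,"y": 2,"z": 0,"ax": 0,"ay": 0,"az": 0,"fingers": 44},{"x": 0,"y": 2,"z": 0,"ax": 0,"ay": 0,"az": 0,"fingers": 44}]}}

```text
t: 8.7
eef_pos: [0.5261, 0.4357, 0.1383]
tool_rot: [-0.0, 0.033, 0.999, -0.0]
contact_force: [0.0, -0.2, -0.2]
gripper_width: 0.513
grasp_force: 0.0
```

Request:
{"method": "jog_arm", "body": {"rows": [{"x": 0,"y": 1,"z": 0,"ax": 0,"ay": 0,"az": 0,"fingers": 44},{"x": 0,"y": 0,"z": 0,"ax": 0,"ay": 0,"az": 0,"fingers": 44},{"x": 0,"y": -2,"z": 0,"ax": 0,"ay": 0,"az": 0,"fingers": 48},{"x": 0,"y": -1,"z": 0,"ax": 0,"ay": 0,"az": 0,"fingers": 52},{"x": 0,"y": 0,"z": -10,"ax": 0,"ay": 0,"az": 0,"fingers": 52},{"x": 0,"y": 0,"z": -15,"ax": 0,"ay": 0,"az": 0,"fingers": 52},{"x": 0,"y": 0,"z": -20,"ax": 0,"ay": 0,"az": 0,"fingers": 52},{"x": 0,"y": 0,"z": -20,"ax": 0,"ay": 0,"az": 0,"fingers": 52}]}}

```text
t: 9.5
eef_pos: [0.5262, 0.4339, 0.2055]
tool_rot: [0.0, 0.033, 0.999, 0.001]
contact_force: [-0.3, 0.5, -0.3]
gripper_width: 0.613
grasp_force: 0.0
```

```bash
python3 - <<'E'
from h import *
o,_=tool(); print(tocase(o['eef_pos']*1000))
p=case(-60,0);go(p[0],p[1],220,-3.8)
s=snap('scene'); 
b=cv2.resize(cv2.cvtColor(s['pixels'],cv2.COLOR_RGB2BGR)[130:290,160:320],(600,600)); cv2.imwrite('pics/m4.png',b)
E
```

```text
[89.3 -0.7]
t 9.5 pos [526.2 433.9 205.5] psi 86.2 tilt [0.001 0.001] q7 0.75 F [-0.3  0.5 -0.3] w 52.3 g 0
  before turn [   0.7 -149.3  -14.6] | az -90.0 | after turn [149.3   0.7 -14.5]
```

View pics/m4.png

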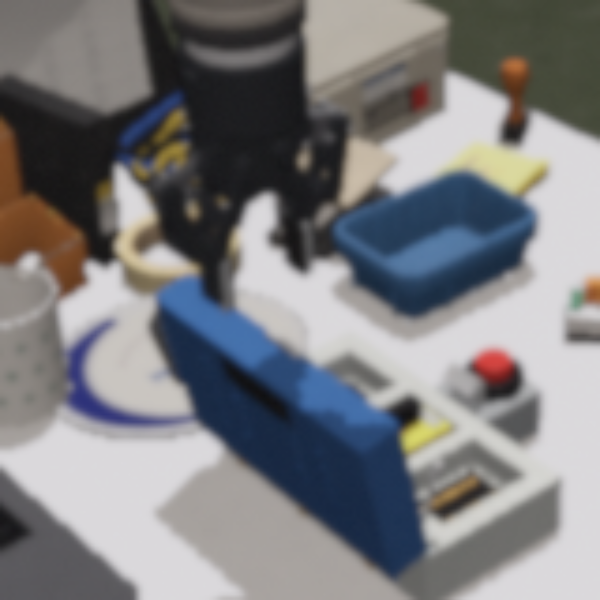

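Request:
{"method": "jog_arm", "body": {"rows": [{"x": 0,"y": -30,"z": -15,"ax": 0,"ay": 0,"az": 0,"fingers": 52},{"x": 0,"y": -40,"z": 0,"ax": 0,"ay": 0,"az": 0,"fingers": 52},{"x": 0,"y": -40,"z": 0,"ax": 0,"ay": 0,"az": 0,"fingers": 52},{"x": 0,"y": -40,"z": 0,"ax": 0,"ay": 0,"az": 0,"fingers": 52},{"x": 0,"y": 0,"z": 0,"ax": 0,"ay": 0,"az": 8,"fingers": 40},{"x": 0,"y": 0,"z": 0,"ax": 0,"ay": 0,"az": 8,"fingers": 40},{"x": 0,"y": 0,"z": 0,"ax": 0,"ay": 0,"az": 8,"fingers": 40},{"x": 0,"y": 0,"z": 0,"ax": 0,"ay": 0,"az": 8,"fingers": 40}]}}

```text
t: 10.35
eef_pos: [0.5164, 0.2841, 0.2198]
tool_rot: [0.0, 0.31, 0.951, 0.001]
contact_force: [-0.6, 0.5, -0.1]
gripper_width: 0.468
grasp_force: 0.0
```

Request:
{"method": "jog_arm", "body": {"rows": [{"x": 0,"y": 0,"z": 0,"ax": 0,"ay": 0,"az": 8,"fingers": 40},{"x": 0,"y": 0,"z": 0,"ax": 0,"ay": 0,"az": 8,"fingers": 40},{"x": 0,"y": 0,"z": 0,"ax": 0,"ay": 0,"az": 8,"fingers": 40},{"x": 0,"y": 0,"z": 0,"ax": 0,"ay": 0,"az": 8,"fingers": 40},{"x": 0,"y": 0,"z": 0,"ax": 0,"ay": 0,"az": 8,"fingers": 40},{"x": 0,"y": 0,"z": 0,"ax": 0,"ay": 0,"az": 8,"fingers": 40},{"x": 0,"y": 0,"z": 0,"ax": 0,"ay": 0,"az": 8,"fingers": 40},{"x": 0,"y": 0,"z": 0,"ax": 0,"ay": 0,"az": 2,"fingers": 40}]}}

```text
t: 11.15
eef_pos: [0.5163, 0.2844, 0.2196]
tool_rot: [-0.0, 0.731, 0.682, 0.001]
contact_force: [-0.4, -0.6, -0.5]
gripper_width: 0.473
grasp_force: 0.0
```

```bash
python3 - <<'E'
from h import *
p=case(0,0);go(p[0],p[1],100,-3.8)
c=snap('wrist','w5.png')
for y in(-68,0,68):
  for dx,dy in((-37,-27),(37,-27),(37,27),(-37,27)): print(y,dx,dy,proj(c,np.r_[case(dx,y+dy),46]/1000).round(0),end=' ')
b=cv2.cvtColor(c['pixels'],cv2.COLOR_RGB2BGR)
for y in(-68,0,68):
  cv2.polylines(b,[np.array([proj(c,np.r_[case(dx,y+dy),46]/1000) for dx,dy in((-37,-27),(37,-27),(37,27),(-37,27))]).astype(int)],True,(255,0,255),1)
cv2.imwrite('pics/w5.png',b)
E
```

```text
t 11.2 pos [516.3 284.4 219.6] psi -4.0 tilt [0.001 0.001] q7 -0.52 F [-0.4 -0.6 -0.5] w 40.4 g 0
  before turn [ 60.3  -1.1 119.7] | az -0.2 | after turn [ 60.4  -0.7 119.6]
-68 -37 -27 [384. 155.] -68 37 -27 [392.  66.] -68 37 27 [327.  67.] -68 -37 27 [324. 155.] 0 -37 -27 [308. 155.] 0 37 -27 [310.  67.] 0 37 27 [245.  67.] 0 -37 27 [248. 156.] 68 -37 -27 [233. 156.] 68 37 -27 [228.  67.] 68 37 27 [163.  68.] 68 -37 27 [173. 156.]
```

View pics/w5.png

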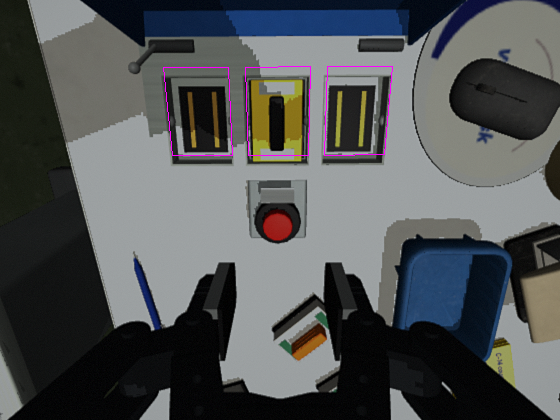

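```bash
cat > det.py <<'E'
from h import *
def redc(c):
    h=hsv(c); H=h[...,0].astype(int)
    k=max(blobs(((H<6)|(H>174))&(h[...,1]>180)&(h[...,2]>100)),key=cv2.contourArea); return rect3(c,k,.062)
def yel(c,z,amin=100):
    h=hsv(c); H=h[...,0].astype(int)
    m=(abs(H-26)<5)&(h[...,1]>150)&(h[...,2]>90)
    return [(rect3(c,k,z),cv2.boundingRect(k)) for k in blobs(m,amin)]
E
python3 - <<'E'
from det import *
w=snap('wrist');t=snap('top','t5.png')
print('btn',redc(w),redc(t))
for c,n in((w,'w'),(t,'t')):
    for r,b in yel(c,.046,40): print(n,r,tocase(r[:2]),b)
for u,v in((277,76),(277,163),(246,120),(308,120)): print(tocase(plane(w,u,v,.046)*1000))
b=cv2.cvtColor(t['pixels'],cv2.COLOR_RGB2BGR)
for y in(-68,0,68):
  cv2.polylines(b,[np.array([proj(t,np.r_[case(dx,y+dy),46]/1000)*16 for dx,dy in((-37,-27),(37,-27),(37,27),(-37,27))]).astype(int)],True,(255,0,255),1,shift=4)
cv2.imwrite('pics/t5c.png',cv2.resize(b[165:300,180:310],(577,600),interpolation=cv2.INTER_NEAREST))
E
```

```text
Traceback (most recent call last):
  File "det.py", line 4, in redc
    k=max(blobs(((H<6)|(H>174))&(h[...,1]>180)&(h[...,2]>100)),key=cv2.contourArea); return rect3(c,k,.062)
ValueError: max() iterable argument is empty
```

```bash
python3 - <<'E'
from det import *
w=snap('wrist');t=snap('top','t5.png')
print('btn',redc(w))
for c,n in((w,'w'),(t,'t')):
    for r,b in yel(c,.046,40): print(n,r,tocase(r[:2]),b)
for u,v in((277,76),(277,163),(246,120),(308,120)): print(tocase(plane(w,u,v,.046)*1000))
E
```

```text
btn [511.6 246.1  25.6  25.5  -3.8 511.6 245.9]
w [442.7 327.3  12.4   3.5  81.8 443.  327.7] [-22.6  75.6] (191, 132, 5, 15)
w [532.  338.7  41.4  14.6  86.5 532.1 339.7] [ -5.3 -12.8] (285, 94, 18, 50)
w [591.7 334.7  46.5   3.5  86.3 591.9 336.6] [ -5.3 -72.6] (359, 91, 8, 56)
w [571.6 342.2  34.3   3.4  86.4 571.7 343.6] [  0.9 -52.1] (337, 91, 6, 42)
w [505.1 344.9  55.2  17.   84.8 503.4 345.5] [-0.9 14.5] (252, 80, 21, 67)
t [507.3 353.9  35.8  15.4  89.6 505.7 352.6] [ 8.3 12.9] (226, 231, 15, 7)
t [903.5 174.8 122.4  98.7  86.6 908.3 186.3] [-144.2 -394.3] (278, 67, 47, 37)
t [974.2 159.8  97.9  14.6 -85.7 974.  151.7] [-154.5 -465.9] (288, 58, 37, 7)
[29.8  1.4]
[-44.    1.5]
[-6.1 28.3]
[ -6.  -25.5]
```

```bash
python3 - <<'E'
from det import *
w=snap('wrist')
for u,v in((276,96),(276,123),(276,150),(268,123),(284,123)): print('rib',tocase(plane(w,u,v,.068)*1000),tocase(plane(w,u,v,.046)*1000))
g=cv2.cvtColor(w['pixels'],cv2.COLOR_RGB2GRAY)
print(g[60:185,355].tolist());print(g[60:185,260].tolist()); print(g[120,155:400].tolist())
print([proj(w,np.r_[case(x,0),z]/1000).round(1) for x,z in((-60,46),(-60,0),(60,46),(-86,50),(-100,62))])
E
```

```text
rib [14.3  2.2] [13.6  2.4]
rib [-6.5  2.2] [-8.8  2.4]
rib [-28.5   2.3] [-32.4   2.5]
rib [-6.6  8.7] [-8.8  9.4]
rib [-6.5 -4.2] [-8.8 -4.5]
[158, 159, 159, 158, 158, 160, 158, 159, 159, 158, 160, 158, 159, 161, 146, 131, 90, 142, 162, 161, 158, 159, 159, 161, 165, 97, 38, 26, 28, 27, 32, 30, 32, 31, 31, 30, 31, 32, 30, 31, 32, 31, 33, 32, 30, 37, 32, 31, 32, 31, 32, 32, 31, 34, 31, 34, 34, 34, 31, 34, 34, 33, 33, 33, 34, 34, 32, 33, 33, 33, 33, 32, 33, 35, 35, 35, 35, 33, 34, 35, 36, 33, 35, 36, 34, 35, 34, 33, 36, 34, 31, 61, 148, 168, 162, 116, 96, 94, 83, 50, 36, 37, 39, 92, 128, 149, 157, 160, 159, 160, 160, 161, 159, 159, 160, 161, 161, 160, 160, 161, 161, 159, 159, 160, 161]
[154, 154, 156, 156, 113, 95, 97, 95, 92, 97, 99, 99, 100, 98, 88, 74, 63, 96, 106, 101, 110, 111, 105, 100, 100, 98, 100, 100, 99, 98, 99, 99, 100, 100, 113, 114, 114, 115, 113, 112, 115, 114, 112, 113, 114, 112, 114, 114, 112, 113, 112, 112, 114, 112, 114, 112, 112, 113, 111, 113, 113, 114, 112, 112, 112, 112, 113, 112, 112, 112, 111, 111, 113, 112, 112, 111, 113, 113, 109, 112, 140, 148, 148, 147, 14
[... 658 characters left out ...]
114, 115, 64, 17, 4, 12, 13, 9, 8, 12, 8, 13, 9, 10, 7, 8, 5, 12, 78, 112, 112, 112, 111, 111, 111, 110, 112, 111, 112, 110, 113, 110, 111, 113, 115, 66, 17, 42, 63, 73, 73, 54, 83, 146, 163, 161, 160, 159, 161, 159, 160, 158, 160, 160, 163, 160, 129, 126, 110, 105, 161, 77, 34, 33, 34, 34, 35, 32, 29, 43, 136, 147, 145, 148, 97, 43, 32, 33, 33, 34, 33, 35, 32, 34, 32, 33, 35, 33, 34, 32, 32, 34, 29, 55, 141, 146, 144, 147, 73, 33, 30, 33, 30, 31, 30, 26, 66, 159, 108, 94, 94, 93, 47, 54, 80, 103, 111, 73, 33, 73, 115, 134, 158, 160, 159, 159, 159, 160, 159, 158, 160, 159, 160]
[array([278.8, 180. ]), array([278.8, 168.6]), array([278.8,  35.8]), array([278.8, 208.2]), array([278.8, 227.1])]
```

```bash
python3 - <<'E'
from det import *
p=case(-6.5,1.7);go(p[0],p[1],100,-3.8)
E
```

```text
t 11.4 pos [516.1 284.1 218.8] psi -3.7 tilt [0.    0.001] q7 -0.52 F [-0.1 -0.1 -0.2] w 39.7 g 0
  before turn [ 54.3  -2.2 118.8] | az 0.1 | after turn [ 54.3  -2.3 118.8]
```

Request:
{"method": "jog_arm", "body": {"rows": [{"x": 18,"y": -1,"z": 20,"ax": 0,"ay": 0,"az": 0,"fingers": 40},{"x": 18,"y": -1,"z": 20,"ax": 0,"ay": 0,"az": 0,"fingers": 40},{"x": 18,"y": 0,"z": 30,"ax": 0,"ay": 0,"az": 0,"fingers": 40},{"x": 0,"y": 0,"z": 30,"ax": 0,"ay": 0,"az": 0,"fingers": 40},{"x": 0,"y": 0,"z": 0,"ax": 0,"ay": 0,"az": 0,"fingers": 40},{"x": 0,"y": 0,"z": 0,"ax": 0,"ay": 0,"az": 0,"fingers": 40},{"x": 0,"y": 0,"z": 0,"ax": 0,"ay": 0,"az": 0,"fingers": 40},{"x": 0,"y": 0,"z": 0,"ax": 0,"ay": 0,"az": 0,"fingers": 40}]}}

```text
t: 12.25
eef_pos: [0.5188, 0.3381, 0.1202]
tool_rot: [0.0, 0.73, 0.683, 0.002]
contact_force: [0.2, 1.0, -0.4]
gripper_width: 0.469
grasp_force: 0.0
```

```bash
python3 - <<'E'
from det import *
p=case(-6.5,1.7);go(p[0],p[1],48,-3.8)
snap('wrist','w6.png')
E
```

```text
t 12.2 pos [518.8 338.1 120.2] psi -3.8 tilt [0.002 0.002] q7 -0.54 F [ 0.2  1.  -0.4] w 40.0 g 0
  before turn [ 0.1 -1.5 72.2] | az -0.0 | after turn [ 0.3 -1.3 72.2]
```

View pics/w6.png

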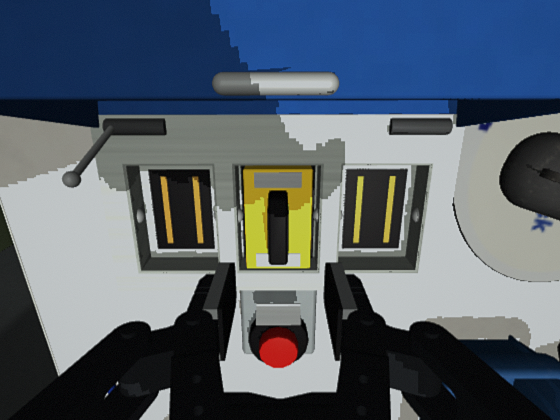

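```bash
python3 - <<'E'
from det import *
w=snap('wrist')
for u,v in((278.5,164),(278.5,270),(233,215),(324,215),(124,217),(432,217)): print(tocase(plane(w,u,v,.046)*1000))
for u,v in((278,190),(278,264)): print('rib',tocase(plane(w,u,v,.068)*1000))
print('btn',tocase(redc(w)[:2]))
E
```

```text
[30.6  1.2]
[-43.4   1.3]
[-3.  30.8]
[ -3.1 -28.4]
[ -4.3 101.8]
[ -4.6 -98.9]
rib [20.4  1.5]
rib [-26.9   1.6]
btn [-99.    1.4]
```

Request:
{"method": "jog_arm", "body": {"rows": [{"x": 0,"y": -1,"z": 20,"ax": 0,"ay": 0,"az": 0,"fingers": 40},{"x": 0,"y": 0,"z": 20,"ax": 0,"ay": 0,"az": 0,"fingers": 40},{"x": 0,"y": 0,"z": 15,"ax": 0,"ay": 0,"az": 0,"fingers": 40},{"x": 0,"y": 0,"z": 8,"ax": 0,"ay": 0,"az": 0,"fingers": 40},{"x": 0,"y": 0,"z": 5,"ax": 0,"ay": 0,"az": 0,"fingers": 40},{"x": 0,"y": 0,"z": 3,"ax": 0,"ay": 0,"az": 0,"fingers": 40},{"x": 0,"y": 0,"z": 0,"ax": 0,"ay": 0,"az": 0,"fingers": 40},{"x": 0,"y": 0,"z": 0,"ax": 0,"ay": 0,"az": 0,"fingers": 40}]}}

```text
t: 13.15
eef_pos: [0.517, 0.3383, 0.0478]
tool_rot: [0.0, 0.73, 0.683, 0.0]
contact_force: [0.2, -0.0, 0.6]
gripper_width: 0.468
grasp_force: 0.0
```

Request:
{"method": "jog_arm", "body": {"rows": [{"x": 0,"y": 0,"z": 0,"ax": 0,"ay": 0,"az": 0,"fingers": 5},{"x": 0,"y": 0,"z": 0,"ax": 0,"ay": 0,"az": 0,"fingers": 5},{"x": 0,"y": 0,"z": 0,"ax": 0,"ay": 0,"az": 0,"fingers": 5},{"x": 0,"y": 0,"z": 0,"ax": 0,"ay": 0,"az": 0,"fingers": 5},{"x": 0,"y": 0,"z": 0,"ax": 0,"ay": 0,"az": 0,"fingers": 5},{"x": 0,"y": 0,"z": 0,"ax": 0,"ay": 0,"az": 0,"fingers": 5},{"x": 0,"y": 0,"z": 0,"ax": 0,"ay": 0,"az": 0,"fingers": 5},{"x": 0,"y": 0,"z": 0,"ax": 0,"ay": 0,"az": 0,"fingers": 5}], "force": 60}}

```text
t: 13.95
eef_pos: [0.5171, 0.3383, 0.0479]
tool_rot: [0.0, 0.73, 0.683, 0.001]
contact_force: [1.0, 0.3, 6.0]
gripper_width: 0.125
grasp_force: 61.0
```

```bash
python3 - <<'E'
from det import *
o,_=tool(); print(tocase(o['eef_pos']*1000)); p=case(-6.5,1.7);go(p[0],p[1],48,-3.8)
E
```

```text
[-6.7  2.1]
t 13.9 pos [517.1 338.3  47.9] psi -3.8 tilt [0.001 0.001] q7 -0.51 F [1.  0.3 6. ] w 10.7 g 61
  before turn [ 0.2  0.4 -0.1] | az 0.0 | after turn [ 0.2  0.4 -0.1]
```

Request:
{"method": "jog_arm", "body": {"rows": [{"x": 0,"y": 0,"z": -3,"ax": 0,"ay": 0,"az": 0,"fingers": 5},{"x": 0,"y": 0,"z": -3,"ax": 0,"ay": 0,"az": 0,"fingers": 5},{"x": 0,"y": 0,"z": -4,"ax": 0,"ay": 0,"az": 0,"fingers": 5},{"x": 0,"y": 0,"z": -5,"ax": 0,"ay": 0,"az": 0,"fingers": 5},{"x": 0,"y": 0,"z": -10,"ax": 0,"ay": 0,"az": 0,"fingers": 5},{"x": 0,"y": 0,"z": -20,"ax": 0,"ay": 0,"az": 0,"fingers": 5},{"x": 0,"y": 0,"z": -25,"ax": 0,"ay": 0,"az": 0,"fingers": 5},{"x": 0,"y": 0,"z": -20,"ax": 0,"ay": 0,"az": 0,"fingers": 5}]}}

```text
t: 14.75
eef_pos: [0.5163, 0.3383, 0.1392]
tool_rot: [-0.0, 0.73, 0.683, 0.0]
contact_force: [-0.1, 1.1, -0.4]
gripper_width: 0.121
grasp_force: 60.2
```

```bash
python3 - <<'E'
from det import *
go(684,133.4,140,-4.5)
c=snap('top')
for k in blobs(orange(c),10):
    r=rect3(c,k,.042)
    if 300<r[0]<800 and -200<r[1]<200: print(r)
E
```

```text
t 14.8 pos [516.3 338.3 139.2] psi -3.8 tilt [-0.     0.001] q7 -0.55 F [-0.1  1.1 -0.4] w 10.4 g 60
  before turn [-193.4  180.8   -1. ] | az 0.7 | after turn [-191.1  183.3   -0.8]
[436.5 -28.6  43.7   9.1 -74.8 436.5 -29.7]
[536.6  91.1  40.   11.7  39.7 536.9  91.4]
[584.5 -18.2  43.8   9.3 -52.9 584.8 -18.4]
```

Request:
{"method": "jog_arm", "body": {"rows": [{"x": -28,"y": 26,"z": 0,"ax": 0,"ay": 0,"az": 0,"fingers": 5},{"x": -28,"y": 26,"z": 0,"ax": 0,"ay": 0,"az": 0,"fingers": 5},{"x": -28,"y": 26,"z": 0,"ax": 0,"ay": 0,"az": 0,"fingers": 5},{"x": -28,"y": 26,"z": 0,"ax": 0,"ay": 0,"az": 0,"fingers": 5},{"x": -28,"y": 26,"z": 0,"ax": 0,"ay": 0,"az": 0,"fingers": 5},{"x": -28,"y": 26,"z": 0,"ax": 0,"ay": 0,"az": 0,"fingers": 5},{"x": -25,"y": 25,"z": 0,"ax": 0,"ay": 0,"az": 0,"fingers": 5},{"x": 0,"y": 0,"z": 0,"ax": 0,"ay": 0,"az": 1,"fingers": 5}]}}

```text
t: 15.6
eef_pos: [0.687, 0.1265, 0.138]
tool_rot: [0.002, 0.739, 0.674, -0.0]
contact_force: [-0.1, -1.3, -0.9]
gripper_width: 0.123
grasp_force: 60.2
```

```bash
python3 - <<'E'
from det import *
go(684,133.4,27,-4.5)
c=snap('wrist','w7.png')
E
```

```text
t 15.6 pos [687.  126.5 138. ] psi -5.2 tilt [ 0.002 -0.004] q7 -0.15 F [-0.1 -1.3 -0.9] w 10.5 g 60
  before turn [  7.   -3.9 110.9] | az -0.7 | after turn [  6.6  -3.6 111. ]
```

View pics/w7.png

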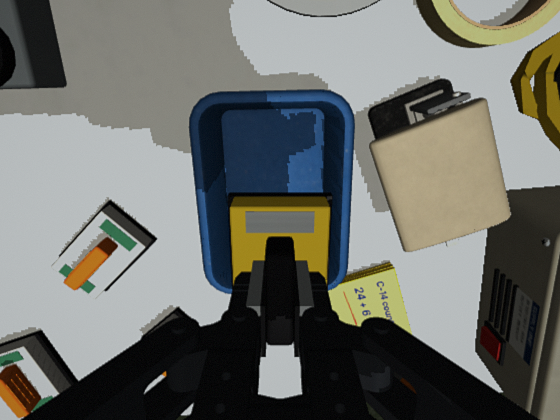

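```bash
python3 - <<'E'
from det import *
c=snap('wrist')
a=[plane(c,u,v,.052)*1000 for u,v in((272,90),(276,293),(194,190),(352,190))]
for p in a: print(p.round(1))
m=np.array([(a[0][:2]+a[1][:2])/2,(a[2][:2]+a[3][:2])/2]);print(m,np.linalg.norm(a[0]-a[1]),np.linalg.norm(a[2]-a[3]))
go(684,133.4,27,-4.5)
E
```

```text
[688.1 210.5  52. ]
[677.1  67.6  52. ]
[630. 152.  52.]
[735.2 142.4  52. ]
[[682.5813645  139.06593141]
 [682.56916461 147.16359287]] 143.3064572208806 105.64037188696727
t 15.7 pos [684.3 132.6 137.2] psi -4.9 tilt [-0.001  0.   ] q7 -0.15 F [-0.3  0.5 -1.7] w 10.8 g 60
  before turn [  0.7  -0.3 110.2] | az -0.4 | after turn [  0.7  -0.4 110.2]
```

Request:
{"method": "jog_arm", "body": {"rows": [{"x": 1,"y": 0,"z": 20,"ax": 0,"ay": 0,"az": 0,"fingers": 5},{"x": 0,"y": 0,"z": 20,"ax": 0,"ay": 0,"az": 0,"fingers": 5},{"x": 0,"y": 0,"z": 20,"ax": 0,"ay": 0,"az": 0,"fingers": 5},{"x": 0,"y": 0,"z": 20,"ax": 0,"ay": 0,"az": 0,"fingers": 5},{"x": 0,"y": 0,"z": 15,"ax": 0,"ay": 0,"az": 0,"fingers": 5},{"x": 0,"y": 0,"z": 8,"ax": 0,"ay": 0,"az": 0,"fingers": 5},{"x": 0,"y": 0,"z": 4,"ax": 0,"ay": 0,"az": 0,"fingers": 5},{"x": 0,"y": 0,"z": 2,"ax": 0,"ay": 0,"az": 0,"fingers": 5}]}}

```text
t: 16.5
eef_pos: [0.6847, 0.1349, 0.0285]
tool_rot: [0.0, 0.736, 0.677, 0.0]
contact_force: [0.5, -0.0, -1.0]
gripper_width: 0.122
grasp_force: 64.2
```

Request:
{"method": "jog_arm", "body": {"rows": [{"x": 0,"y": 0,"z": 0,"ax": 0,"ay": 0,"az": 0,"fingers": 5},{"x": 0,"y": 0,"z": 0,"ax": 0,"ay": 0,"az": 0,"fingers": 28},{"x": 0,"y": 0,"z": 0,"ax": 0,"ay": 0,"az": 0,"fingers": 28},{"x": 0,"y": 0,"z": 0,"ax": 0,"ay": 0,"az": 0,"fingers": 28},{"x": 0,"y": 0,"z": -15,"ax": 0,"ay": 0,"az": 0,"fingers": 28},{"x": 0,"y": 0,"z": -30,"ax": 0,"ay": 0,"az": 0,"fingers": 28},{"x": 0,"y": 0,"z": -35,"ax": 0,"ay": 0,"az": 0,"fingers": 28},{"x": 0,"y": 0,"z": -35,"ax": 0,"ay": 0,"az": 0,"fingers": 28}]}}

```text
t: 17.3
eef_pos: [0.6846, 0.1343, 0.1457]
tool_rot: [0.0, 0.736, 0.677, 0.0]
contact_force: [0.9, 0.9, 0.4]
gripper_width: 0.328
grasp_force: 0.0
```

```bash
python3 - <<'E'
from det import *
o,_=tool();print(o['eef_pos'])
go(584.6,-18.3,100,36.5)
c=snap('top');w=snap('wrist')
for k in blobs(orange(c),10):
    r=rect3(c,k,.042)
    if 300<r[0]<800 and -200<r[1]<200: print(r)
for r in yel(c,.027): 
    if r[0][0]<800: print('yel',r)
for r in yel(w,.025): print('yelw',r)
E
```

```text
[0.6845832  0.13432274 0.14565399]
t 17.3 pos [684.6 134.3 145.7] psi -4.8 tilt [0.001 0.   ] q7 -0.16 F [0.9 0.9 0.4] w 28.0 g 0
  before turn [-160.5  -86.9   45.6] | az -41.3 | after turn [ -63.2 -171.2   45.7]
[536.6  91.1  40.   11.4  38.9 534.4  93. ]
yelw (array([686.4, 157.1,  42.9,  23. ,  -5. , 686.5, 166. ]), (246, 154, 56, 30))
yelw (array([884.1, 166.9, 121.2,  40.2, -80.5, 880.9, 191.4]), (503, 42, 57, 160))
```

Request:
{"method": "jog_arm", "body": {"rows": [{"x": 0,"y": 0,"z": 0,"ax": 0,"ay": 0,"az": -8,"fingers": 40},{"x": 0,"y": 0,"z": 0,"ax": 0,"ay": 0,"az": -8,"fingers": 40},{"x": 0,"y": 0,"z": 0,"ax": 0,"ay": 0,"az": -8,"fingers": 40},{"x": 0,"y": 0,"z": 0,"ax": 0,"ay": 0,"az": -8,"fingers": 40},{"x": 0,"y": 0,"z": 0,"ax": 0,"ay": 0,"az": -8,"fingers": 40},{"x": -13,"y": -35,"z": 0,"ax": 0,"ay": 0,"az": -1,"fingers": 40},{"x": -13,"y": -35,"z": 6,"ax": 0,"ay": 0,"az": 0,"fingers": 40},{"x": -13,"y": -35,"z": 6,"ax": 0,"ay": 0,"az": 0,"fingers": 40}]}}

```text
t: 18.2
eef_pos: [0.6218, 0.0402, 0.1319]
tool_rot: [0.001, 0.452, 0.892, 0.0]
contact_force: [0.1, -0.6, 0.2]
gripper_width: 0.468
grasp_force: 0.0
```

Request:
{"method": "jog_arm", "body": {"rows": [{"x": -13,"y": -35,"z": 10,"ax": 0,"ay": 0,"az": 0,"fingers": 40},{"x": -12,"y": -31,"z": 10,"ax": 0,"ay": 0,"az": 0,"fingers": 40},{"x": 0,"y": 0,"z": 10,"ax": 0,"ay": 0,"az": 0,"fingers": 40},{"x": 0,"y": 0,"z": 0,"ax": 0,"ay": 0,"az": 0,"fingers": 40},{"x": 0,"y": 0,"z": 0,"ax": 0,"ay": 0,"az": 0,"fingers": 40},{"x": 0,"y": 0,"z": 0,"ax": 0,"ay": 0,"az": 0,"fingers": 40},{"x": 0,"y": 0,"z": 0,"ax": 0,"ay": 0,"az": 0,"fingers": 40},{"x": 0,"y": 0,"z": 0,"ax": 0,"ay": 0,"az": 0,"fingers": 40}]}}

```text
t: 19.0
eef_pos: [0.5843, -0.0171, 0.1016]
tool_rot: [0.0, 0.452, 0.892, 0.0]
contact_force: [0.2, 0.3, -0.1]
gripper_width: 0.465
grasp_force: 0.0
```

```bash
cat >> det.py <<'E'
def rib(name='wrist',z=.042,fn=None):
    c=snap(name,fn); h=hsv(c)
    m=(abs(h[...,0].astype(int)-15)<8)&(h[...,1]>150)&(h[...,2]>70)
    return [(rect3(c,k,z),cv2.boundingRect(k)) for k in blobs(m,60)]
E
python3 - <<'E'
from det import *
go(584.6,-18.3,24,36.5)
for r in rib(fn='w8.png'): print(r)
E
```

```text
t 19.0 pos [584.3 -17.1 101.6] psi 36.3 tilt [0.001 0.   ] q7 0.68 F [ 0.2  0.3 -0.1] w 39.7 g 0
  before turn [-1.1 -0.5 77.6] | az -0.2 | after turn [-1.1 -0.5 77.6]
(array([583.1, -17.8,  42.6,  12.2, -54.4, 582.5, -17. ]), (267, 195, 21, 65))
(array([435.5, -28.2,  43.3,  12.5, -75. , 435.2, -27.3]), (30, 51, 33, 84))
(array([535.9,  90.2,  42.7,  13.5,  39.4, 535.7,  90.8]), (285, 3, 85, 33))
```

Request:
{"method": "jog_arm", "body": {"rows": [{"x": 0,"y": -1,"z": 20,"ax": 0,"ay": 0,"az": 0.7,"fingers": 40},{"x": 0,"y": 0,"z": 20,"ax": 0,"ay": 0,"az": 0,"fingers": 40},{"x": 0,"y": 0,"z": 20,"ax": 0,"ay": 0,"az": 0,"fingers": 40},{"x": 0,"y": 0,"z": 10,"ax": 0,"ay": 0,"az": 0,"fingers": 40},{"x": 0,"y": 0,"z": 5,"ax": 0,"ay": 0,"az": 0,"fingers": 40},{"x": 0,"y": 0,"z": 2,"ax": 0,"ay": 0,"az": 0,"fingers": 40},{"x": 0,"y": 0,"z": 0,"ax": 0,"ay": 0,"az": 0,"fingers": 40},{"x": 0,"y": 0,"z": 0,"ax": 0,"ay": 0,"az": 0,"fingers": 40}]}}

```text
t: 19.85
eef_pos: [0.5836, -0.0184, 0.025]
tool_rot: [0.001, 0.458, 0.889, 0.0]
contact_force: [-1.0, -0.8, 0.8]
gripper_width: 0.464
grasp_force: 0.0
```

Request:
{"method": "jog_arm", "body": {"rows": [{"x": 0,"y": 0,"z": 0,"ax": 0,"ay": 0,"az": 0,"fingers": 5},{"x": 0,"y": 0,"z": 0,"ax": 0,"ay": 0,"az": 0,"fingers": 5},{"x": 0,"y": 0,"z": 0,"ax": 0,"ay": 0,"az": 0,"fingers": 5},{"x": 0,"y": 0,"z": 0,"ax": 0,"ay": 0,"az": 0,"fingers": 5},{"x": 0,"y": 0,"z": 0,"ax": 0,"ay": 0,"az": 0,"fingers": 5},{"x": 0,"y": 0,"z": 0,"ax": 0,"ay": 0,"az": 0,"fingers": 5},{"x": 0,"y": 0,"z": -10,"ax": 0,"ay": 0,"az": 0,"fingers": 5},{"x": 0,"y": 0,"z": -30,"ax": 0,"ay": 0,"az": 0,"fingers": 5}], "force": 60}}

```text
t: 20.65
eef_pos: [0.5806, -0.0183, 0.0626]
tool_rot: [-0.002, 0.458, 0.889, -0.002]
contact_force: [0.2, 0.4, -1.4]
gripper_width: 0.124
grasp_force: 60.6
```

Request:
{"method": "jog_arm", "body": {"rows": [{"x": 0,"y": 0,"z": -30,"ax": 0,"ay": 0,"az": 0,"fingers": 5},{"x": 0,"y": 0,"z": -40,"ax": 0,"ay": 0,"az": 8,"fingers": 5},{"x": 0,"y": 0,"z": -10,"ax": 0,"ay": 0,"az": 8,"fingers": 5},{"x": 0,"y": 0,"z": 0,"ax": 0,"ay": 0,"az": 8,"fingers": 5},{"x": 0,"y": 0,"z": 0,"ax": 0,"ay": 0,"az": 8,"fingers": 5},{"x": 0,"y": 0,"z": 0,"ax": 0,"ay": 0,"az": 7,"fingers": 5},{"x": 0,"y": 0,"z": 0,"ax": 0,"ay": 0,"az": 0,"fingers": 5},{"x": 0,"y": 0,"z": 0,"ax": 0,"ay": 0,"az": 0,"fingers": 5}]}}

```text
t: 21.45
eef_pos: [0.5829, -0.0183, 0.1444]
tool_rot: [-0.0, 0.727, 0.687, -0.0]
contact_force: [0.3, 0.6, -0.5]
gripper_width: 0.121
grasp_force: 60.7
```

```bash
cat >> det.py <<'E'
def nest(k): return case(-6.4,1.7+68*(k-1))
E
python3 - <<'E'
from det import *
p=nest(0); print(p); go(p[0],p[1],100,-3.8)
E
```

```text
[585.33008439 334.02011101]
t 21.4 pos [582.9 -18.3 144.4] psi -3.3 tilt [-0. -0.] q7 0.07 F [ 0.3  0.6 -0.5] w 10.4 g 61
  before turn [351.9 -17.7  44.4] | az 0.5 | after turn [351.7 -20.9  44.4]
```

Request:
{"method": "jog_arm", "body": {"rows": [{"x": 0,"y": 0,"z": 0,"ax": 0,"ay": 0,"az": 0.5,"fingers": 5},{"x": 40,"y": -3,"z": 0,"ax": 0,"ay": 0,"az": 0,"fingers": 5},{"x": 45,"y": -3,"z": 0,"ax": 0,"ay": 0,"az": 0,"fingers": 5},{"x": 45,"y": -3,"z": 0,"ax": 0,"ay": 0,"az": 0,"fingers": 5},{"x": 45,"y": -3,"z": 0,"ax": 0,"ay": 0,"az": 0,"fingers": 5},{"x": 45,"y": -3,"z": 0,"ax": 0,"ay": 0,"az": 0,"fingers": 5},{"x": 45,"y": -3,"z": 0,"ax": 0,"ay": 0,"az": 0,"fingers": 5},{"x": 45,"y": -3,"z": 0,"ax": 0,"ay": 0,"az": 0,"fingers": 5}]}}

```text
t: 22.25
eef_pos: [0.5834, 0.294, 0.1443]
tool_rot: [-0.0, 0.731, 0.683, 0.0]
contact_force: [0.2, 0.4, -0.1]
gripper_width: 0.126
grasp_force: 60.7
```

Request:
{"method": "jog_arm", "body": {"rows": [{"x": 30,"y": 0,"z": 0,"ax": 0,"ay": 0,"az": 0,"fingers": 5},{"x": 12,"y": 0,"z": 10,"ax": 0,"ay": 0,"az": 0,"fingers": 5},{"x": 0,"y": 0,"z": 20,"ax": 0,"ay": 0,"az": 0,"fingers": 5},{"x": 0,"y": 0,"z": 15,"ax": 0,"ay": 0,"az": 0,"fingers": 5},{"x": 0,"y": 0,"z": 0,"ax": 0,"ay": 0,"az": 0,"fingers": 5},{"x": 0,"y": 0,"z": 0,"ax": 0,"ay": 0,"az": 0,"fingers": 5},{"x": 0,"y": 0,"z": 0,"ax": 0,"ay": 0,"az": 0,"fingers": 5},{"x": 0,"y": 0,"z": 0,"ax": 0,"ay": 0,"az": 0,"fingers": 5}]}}

```text
t: 23.05
eef_pos: [0.5873, 0.3341, 0.1004]
tool_rot: [0.0, 0.731, 0.682, 0.001]
contact_force: [0.8, -0.1, -1.9]
gripper_width: 0.122
grasp_force: 60.7
```

```bash
python3 - <<'E'
from det import *
p=nest(0); go(p[0],p[1],60,-3.8)
c=snap('wrist','w9.png')
b=cv2.cvtColor(c['pixels'],cv2.COLOR_RGB2BGR)
for y in(0,1,2):
  n=nest(y)
  cv2.polylines(b,[np.array([proj(c,np.r_[n+dx*CX+dy*CY,46]/1000)*16 for dx,dy in((-37,-27),(37,-27),(37,27),(-37,27))]).astype(int)],True,(255,0,255),1,shift=4)
cv2.imwrite('pics/w9.png',b)
E
```

```text
t 23.1 pos [587.3 334.1 100.4] psi -4.0 tilt [0.001 0.001] q7 -0.47 F [ 0.8 -0.1 -1.9] w 10.4 g 61
  before turn [-0.2 -2.  40.4] | az -0.2 | after turn [-0.2 -1.9 40.4]
```

View pics/w9.png

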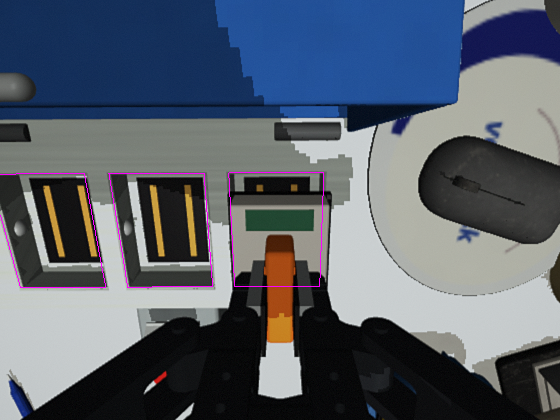

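Request:
{"method": "jog_arm", "body": {"rows": [{"x": 0,"y": -2,"z": 10,"ax": 0,"ay": 0,"az": -0.2,"fingers": 5},{"x": 0,"y": 0,"z": 10,"ax": 0,"ay": 0,"az": 0,"fingers": 5},{"x": 0,"y": 0,"z": 8,"ax": 0,"ay": 0,"az": 0,"fingers": 5},{"x": 0,"y": 0,"z": 4,"ax": 0,"ay": 0,"az": 0,"fingers": 5},{"x": 0,"y": 0,"z": 3,"ax": 0,"ay": 0,"az": 0,"fingers": 5},{"x": 0,"y": 0,"z": 2,"ax": 0,"ay": 0,"az": 0,"fingers": 5},{"x": 0,"y": 0,"z": 0,"ax": 0,"ay": 0,"az": 0,"fingers": 5},{"x": 0,"y": 0,"z": 0,"ax": 0,"ay": 0,"az": 0,"fingers": 5}]}}

```text
t: 23.9
eef_pos: [0.5849, 0.3344, 0.0626]
tool_rot: [0.0, 0.73, 0.683, 0.0]
contact_force: [1.0, 0.3, -1.0]
gripper_width: 0.124
grasp_force: 60.8
```

Request:
{"method": "jog_arm", "body": {"rows": [{"x": 0,"y": 0,"z": 1,"ax": 0,"ay": 0,"az": 0,"fingers": 5},{"x": 0,"y": 0,"z": 1,"ax": 0,"ay": 0,"az": 0,"fingers": 5},{"x": 0,"y": 0,"z": 1,"ax": 0,"ay": 0,"az": 0,"fingers": 5},{"x": 0,"y": 0,"z": 1,"ax": 0,"ay": 0,"az": 0,"fingers": 5},{"x": 0,"y": 0,"z": 1,"ax": 0,"ay": 0,"az": 0,"fingers": 5},{"x": 0,"y": 0,"z": 1,"ax": 0,"ay": 0,"az": 0,"fingers": 5},{"x": 0,"y": 0,"z": 0,"ax": 0,"ay": 0,"az": 0,"fingers": 5},{"x": 0,"y": 0,"z": 0,"ax": 0,"ay": 0,"az": 0,"fingers": 5}]}}

```text
t: 24.7
eef_pos: [0.5846, 0.3342, 0.0559]
tool_rot: [0.0, 0.73, 0.683, -0.0]
contact_force: [4.2, -0.4, -2.2]
gripper_width: 0.124
grasp_force: 60.6
```

Request:
{"method": "jog_arm", "body": {"rows": [{"x": 0,"y": 0,"z": 2,"ax": 0,"ay": 0,"az": 0,"fingers": 5},{"x": 0,"y": 0,"z": 2,"ax": 0,"ay": 0,"az": 0,"fingers": 5},{"x": 0,"y": 0,"z": 1,"ax": 0,"ay": 0,"az": 0,"fingers": 5},{"x": 0,"y": 0,"z": 1,"ax": 0,"ay": 0,"az": 0,"fingers": 5},{"x": 0,"y": 0,"z": 1,"ax": 0,"ay": 0,"az": 0,"fingers": 5},{"x": 0,"y": 0,"z": 1,"ax": 0,"ay": 0,"az": 0,"fingers": 5},{"x": 0,"y": 0,"z": 0,"ax": 0,"ay": 0,"az": 0,"fingers": 5},{"x": 0,"y": 0,"z": 0,"ax": 0,"ay": 0,"az": 0,"fingers": 5}]}}

```text
t: 25.5
eef_pos: [0.584, 0.3341, 0.049]
tool_rot: [-0.0, 0.73, 0.683, -0.0]
contact_force: [-0.2, -2.6, 5.0]
gripper_width: 0.12
grasp_force: 61.6
```

Request:
{"method": "jog_arm", "body": {"rows": [{"x": 0,"y": 0,"z": 1,"ax": 0,"ay": 0,"az": 0,"fingers": 5},{"x": 0,"y": 0,"z": 1,"ax": 0,"ay": 0,"az": 0,"fingers": 5},{"x": 0,"y": 0,"z": 1,"ax": 0,"ay": 0,"az": 0,"fingers": 5},{"x": 0,"y": 0,"z": 0,"ax": 0,"ay": 0,"az": 0,"fingers": 5},{"x": 0,"y": 0,"z": 0,"ax": 0,"ay": 0,"az": 0,"fingers": 5},{"x": 0,"y": 0,"z": 0,"ax": 0,"ay": 0,"az": 0,"fingers": 5},{"x": 0,"y": 0,"z": 0,"ax": 0,"ay": 0,"az": 0,"fingers": 5},{"x": 0,"y": 0,"z": 0,"ax": 0,"ay": 0,"az": 0,"fingers": 5}]}}

```text
t: 26.3
eef_pos: [0.5841, 0.3341, 0.0489]
tool_rot: [-0.001, 0.73, 0.683, -0.0]
contact_force: [-8.7, -6.2, 27.2]
gripper_width: 0.118
grasp_force: 64.5
```

Request:
{"method": "jog_arm", "body": {"rows": [{"x": 0,"y": 0,"z": -2,"ax": 0,"ay": 0,"az": 0,"fingers": 5},{"x": 0,"y": 0,"z": 0,"ax": 0,"ay": 0,"az": 0,"fingers": 5},{"x": 0,"y": 0,"z": 0,"ax": 0,"ay": 0,"az": 0,"fingers": 40},{"x": 0,"y": 0,"z": 0,"ax": 0,"ay": 0,"az": 0,"fingers": 40},{"x": 0,"y": 0,"z": 0,"ax": 0,"ay": 0,"az": 0,"fingers": 40},{"x": 0,"y": 0,"z": -15,"ax": 0,"ay": 0,"az": 0,"fingers": 40},{"x": 0,"y": 0,"z": -20,"ax": 0,"ay": 0,"az": 0,"fingers": 40},{"x": 0,"y": 0,"z": -30,"ax": 0,"ay": 0,"az": 0,"fingers": 40}]}}

```text
t: 27.1
eef_pos: [0.5835, 0.334, 0.1123]
tool_rot: [-0.0, 0.73, 0.683, -0.001]
contact_force: [0.9, 1.4, 0.4]
gripper_width: 0.468
grasp_force: 0.0
```

Request:
{"method": "jog_arm", "body": {"rows": [{"x": -40,"y": 0,"z": -5,"ax": 0,"ay": 0,"az": 0,"fingers": 40},{"x": -40,"y": 0,"z": 0,"ax": 0,"ay": 0,"az": 0,"fingers": 40},{"x": -20,"y": 0,"z": 0,"ax": 0,"ay": 0,"az": 0,"fingers": 40},{"x": 0,"y": 0,"z": 0,"ax": 0,"ay": 0,"az": 0,"fingers": 40},{"x": 0,"y": 0,"z": 0,"ax": 0,"ay": 0,"az": 0,"fingers": 40},{"x": 0,"y": 0,"z": 0,"ax": 0,"ay": 0,"az": 0,"fingers": 40},{"x": 0,"y": 0,"z": 0,"ax": 0,"ay": 0,"az": 0,"fingers": 40},{"x": 0,"y": 0,"z": 0,"ax": 0,"ay": 0,"az": 0,"fingers": 40}]}}

```text
t: 27.9
eef_pos: [0.5777, 0.2358, 0.1171]
tool_rot: [-0.0, 0.729, 0.684, -0.0]
contact_force: [0.0, 0.0, -0.2]
gripper_width: 0.47
grasp_force: 0.0
```

```bash
python3 - <<'E'
from det import *
go(536,90.7,100,-50.6)
for r in rib(z=.066,fn='w10.png'): print('w66',r,tocase(r[0][:2]))
for r in rib(): print('w42',r,tocase(r[0][:2]))
for k in rib('top'):
    r=k[0]
    if 300<r[0]<800 and -200<r[1]<200: print(r)
E
```

```text
t 27.9 pos [577.7 235.8 117.1] psi -3.7 tilt [-0.  0.] q7 -0.35 F [ 0.   0.  -0.2] w 40.1 g 0
  before turn [-147.5  -32.3   17.1] | az 46.9 | after turn [-124.3   85.6   17.1]
w66 (array([546.2, 122.4,  25.3,  11.8,  40.3, 547.4, 124.3]), (227, 373, 35, 20)) [-220.1  -41.3]
w66 (array([538.2, 333.7,  40.7,   3.1,  86.2, 538.2, 334.7]), (183, 16, 13, 88)) [ -9.8 -19.3]
w66 (array([520.1, 335.1,  40.2,   3.1,  86.2, 520.1, 336.1]), (146, 16, 15, 87)) [-9.6 -1.1]
w66 (array([482.3, 337.6,  40.2,   3.1,  86.1, 482.3, 338.6]), (68, 16, 20, 87)) [-9.7 36.7]
w66 (array([464.2, 338.7,  40.2,   3.1,  86.1, 464.3, 339.8]), (31, 16, 23, 87)) [-9.8 54.9]
w66 (array([584.3, 333.9,  43. ,  12.4,  86.3, 584.4, 334.8]), (268, 6, 25, 94)) [ -6.6 -65.3]
w42 (array([541.3,  98. ,  28.7,  12.5,  39.5, 542.8,  99.9]), (227, 372, 35, 20)) [-244.8  -38. ]
w42 (array([532.6, 335.6,  45.7,   3.5,  86.2, 532.7, 336.7]), (183, 15, 12, 88)) [ -8.3 -13.6]
w42 (array([512.3, 336.9,  45.7,   3.5,  86.3, 512.3, 338.1]), (145, 15, 16, 88)) [-8.4  6.8]
w42 (array([469.8, 339.7,  45.7,   3.5,  86.2, 469.9, 340.9]), (67, 15, 21, 88)) [-8.4 49.4]
w42 (array([449.5, 341. ,  45.7,   3.5,  86.2, 449.6, 342.4]), (30, 15, 24, 88)) [-8.4 69.7]
w42 (array([584.5, 335.5,  47.8,  13.9,  86.3, 584.6, 336.6]), (268, 6, 25, 93)) [ -5.  -65.4]
```

Request:
{"method": "jog_arm", "body": {"rows": [{"x": -40,"y": -8,"z": 0,"ax": 0,"ay": 0,"az": 0,"fingers": 40},{"x": -40,"y": -8,"z": 0,"ax": 0,"ay": 0,"az": 0,"fingers": 40},{"x": 0,"y": 0,"z": 0,"ax": 0,"ay": 0,"az": 8,"fingers": 40},{"x": 0,"y": 0,"z": 0,"ax": 0,"ay": 0,"az": 8,"fingers": 40},{"x": 0,"y": 0,"z": 0,"ax": 0,"ay": 0,"az": 8,"fingers": 40},{"x": 0,"y": 0,"z": 0,"ax": 0,"ay": 0,"az": 8,"fingers": 40},{"x": 0,"y": 0,"z": 0,"ax": 0,"ay": 0,"az": 8,"fingers": 40},{"x": 0,"y": 0,"z": 0,"ax": 0,"ay": 0,"az": 7,"fingers": 40}]}}

```text
t: 28.85
eef_pos: [0.5567, 0.156, 0.1173]
tool_rot: [-0.0, 0.943, 0.333, 0.0]
contact_force: [-0.4, 0.8, -0.1]
gripper_width: 0.472
grasp_force: 0.0
```

```bash
python3 - <<'E'
from det import *
go(536,90.7,100,-50.6)
for r in rib(): 
    if r[0][3]>7: print(r)
E
```

```text
t 28.9 pos [556.7 156.  117.3] psi -51.1 tilt [0. 0.] q7 -0.93 F [-0.4  0.8 -0.1] w 40.3 g 0
  before turn [-57.1  37.8  17.3] | az -0.5 | after turn [-57.5  37.3  17.3]
(array([575.3, 328.6,  18.4,   8.2, -51.1, 576.8, 328.8]), (36, 0, 35, 18))
```

Request:
{"method": "jog_arm", "body": {"rows": [{"x": -20,"y": 13,"z": 5,"ax": 0,"ay": 0,"az": 0,"fingers": 40},{"x": -20,"y": 13,"z": 5,"ax": 0,"ay": 0,"az": 0,"fingers": 40},{"x": -17,"y": 12,"z": 7,"ax": 0,"ay": 0,"az": -0.5,"fingers": 40},{"x": 0,"y": 0,"z": 0,"ax": 0,"ay": 0,"az": 0,"fingers": 40},{"x": 0,"y": 0,"z": 0,"ax": 0,"ay": 0,"az": 0,"fingers": 40},{"x": 0,"y": 0,"z": 0,"ax": 0,"ay": 0,"az": 0,"fingers": 40},{"x": 0,"y": 0,"z": 0,"ax": 0,"ay": 0,"az": 0,"fingers": 40},{"x": 0,"y": 0,"z": 0,"ax": 0,"ay": 0,"az": 0,"fingers": 40}]}}

```text
t: 29.7
eef_pos: [0.5369, 0.0913, 0.1004]
tool_rot: [-0.0, 0.94, 0.34, 0.0]
contact_force: [-0.0, 0.2, 0.5]
gripper_width: 0.467
grasp_force: 0.0
```

```bash
python3 - <<'E'
from det import *
R=[r for r in rib() if r[0][3]>7]
for r in R: print(r); go(r[0][0],r[0][1],25,r[0][4]-90)
E
```

```text
(array([536.3,  91.7,  43.1,  12.2,  39.2, 536.9,  92.3]), (269, 196, 21, 66))
t 29.8 pos [536.8  91.1 100.4] psi -50.2 tilt [0. 0.] q7 -0.81 F [ 1.2 -0.2 -0.6] w 40.0 g 0
  before turn [ 0.  -0.8 75.4] | az 0.6 | after turn [ 0.  -0.8 75.4]
```

Request:
{"method": "jog_arm", "body": {"rows": [{"x": 0,"y": -1,"z": 20,"ax": 0,"ay": 0,"az": 0.6,"fingers": 40},{"x": 0,"y": 0,"z": 20,"ax": 0,"ay": 0,"az": 0,"fingers": 40},{"x": 0,"y": 0,"z": 20,"ax": 0,"ay": 0,"az": 0,"fingers": 40},{"x": 0,"y": 0,"z": 9,"ax": 0,"ay": 0,"az": 0,"fingers": 40},{"x": 0,"y": 0,"z": 5,"ax": 0,"ay": 0,"az": 0,"fingers": 40},{"x": 0,"y": 0,"z": 2,"ax": 0,"ay": 0,"az": 0,"fingers": 40},{"x": 0,"y": 0,"z": 0,"ax": 0,"ay": 0,"az": 0,"fingers": 40},{"x": 0,"y": 0,"z": 0,"ax": 0,"ay": 0,"az": 0,"fingers": 40}]}}

```text
t: 30.55
eef_pos: [0.5365, 0.0912, 0.025]
tool_rot: [-0.0, 0.942, 0.335, 0.001]
contact_force: [-0.1, 0.0, -0.2]
gripper_width: 0.472
grasp_force: 0.0
```

Request:
{"method": "jog_arm", "body": {"rows": [{"x": 0,"y": 0,"z": 0,"ax": 0,"ay": 0,"az": 0,"fingers": 5},{"x": 0,"y": 0,"z": 0,"ax": 0,"ay": 0,"az": 0,"fingers": 5},{"x": 0,"y": 0,"z": 0,"ax": 0,"ay": 0,"az": 0,"fingers": 5},{"x": 0,"y": 0,"z": 0,"ax": 0,"ay": 0,"az": 0,"fingers": 5},{"x": 0,"y": 0,"z": 0,"ax": 0,"ay": 0,"az": 0,"fingers": 5},{"x": 0,"y": 0,"z": 0,"ax": 0,"ay": 0,"az": 0,"fingers": 5},{"x": 0,"y": 0,"z": -10,"ax": 0,"ay": 0,"az": 0,"fingers": 5},{"x": 0,"y": 0,"z": -30,"ax": 0,"ay": 0,"az": 0,"fingers": 5}], "force": 60}}

```text
t: 31.35
eef_pos: [0.5339, 0.0907, 0.0631]
tool_rot: [-0.0, 0.942, 0.335, -0.003]
contact_force: [0.1, 0.4, -0.9]
gripper_width: 0.123
grasp_force: 60.0
```

Request:
{"method": "jog_arm", "body": {"rows": [{"x": 0,"y": 0,"z": -30,"ax": 0,"ay": 0,"az": -8,"fingers": 5},{"x": 0,"y": 0,"z": -40,"ax": 0,"ay": 0,"az": -8,"fingers": 5},{"x": 0,"y": 0,"z": -10,"ax": 0,"ay": 0,"az": -8,"fingers": 5},{"x": 0,"y": 0,"z": 0,"ax": 0,"ay": 0,"az": -8,"fingers": 5},{"x": 0,"y": 0,"z": 0,"ax": 0,"ay": 0,"az": -8,"fingers": 5},{"x": 0,"y": 0,"z": 0,"ax": 0,"ay": 0,"az": -7,"fingers": 5},{"x": 0,"y": 0,"z": 0,"ax": 0,"ay": 0,"az": 0,"fingers": 5},{"x": 0,"y": 0,"z": 0,"ax": 0,"ay": 0,"az": 0,"fingers": 5}]}}

```text
t: 32.15
eef_pos: [0.5358, 0.0909, 0.1445]
tool_rot: [-0.0, 0.732, 0.681, 0.0]
contact_force: [0.2, 0.4, 0.1]
gripper_width: 0.121
grasp_force: 60.0
```

```bash
sed -i 's/1.7+68/2.2+68/' det.py; python3 - <<'E'
from det import *
p=nest(1); print(p); go(p[0],p[1],100,-3.8)
E
```

```text
[516.98068381 338.55987318]
t 32.1 pos [535.8  90.9 144.5] psi -4.1 tilt [0. 0.] q7 -0.16 F [0.2 0.4 0.1] w 10.3 g 60
  before turn [245.7 -36.5  44.5] | az -0.3 | after turn [245.9 -35.2  44.5]
```

Request:
{"method": "jog_arm", "body": {"rows": [{"x": 0,"y": 0,"z": 0,"ax": 0,"ay": 0,"az": -0.3,"fingers": 5},{"x": 35,"y": -5,"z": 0,"ax": 0,"ay": 0,"az": 0,"fingers": 5},{"x": 40,"y": -6,"z": 0,"ax": 0,"ay": 0,"az": 0,"fingers": 5},{"x": 40,"y": -6,"z": 0,"ax": 0,"ay": 0,"az": 0,"fingers": 5},{"x": 40,"y": -6,"z": 0,"ax": 0,"ay": 0,"az": 0,"fingers": 5},{"x": 40,"y": -6,"z": 0,"ax": 0,"ay": 0,"az": 0,"fingers": 5},{"x": 35,"y": -6,"z": 0,"ax": 0,"ay": 0,"az": 0,"fingers": 5},{"x": 16,"y": 0,"z": 10,"ax": 0,"ay": 0,"az": 0,"fingers": 5}]}}

```text
t: 32.95
eef_pos: [0.5155, 0.3441, 0.1349]
tool_rot: [-0.001, 0.728, 0.686, 0.002]
contact_force: [0.8, 1.3, -1.1]
gripper_width: 0.126
grasp_force: 60.0
```

Request:
{"method": "jog_arm", "body": {"rows": [{"x": 0,"y": 0,"z": 20,"ax": 0,"ay": 0,"az": 0,"fingers": 5},{"x": 0,"y": 0,"z": 15,"ax": 0,"ay": 0,"az": 0,"fingers": 5},{"x": 0,"y": 0,"z": 0,"ax": 0,"ay": 0,"az": 0,"fingers": 5},{"x": 0,"y": 0,"z": 0,"ax": 0,"ay": 0,"az": 0,"fingers": 5},{"x": 0,"y": 0,"z": 0,"ax": 0,"ay": 0,"az": 0,"fingers": 5},{"x": 0,"y": 0,"z": 0,"ax": 0,"ay": 0,"az": 0,"fingers": 5},{"x": 0,"y": 0,"z": 0,"ax": 0,"ay": 0,"az": 0,"fingers": 5},{"x": 0,"y": 0,"z": 0,"ax": 0,"ay": 0,"az": 0,"fingers": 5}]}}

```text
t: 33.75
eef_pos: [0.5165, 0.3389, 0.0998]
tool_rot: [-0.0, 0.729, 0.685, 0.0]
contact_force: [0.6, 0.2, -1.2]
gripper_width: 0.123
grasp_force: 60.0
```

```bash
python3 - <<'E'
from det import *
p=nest(1); print(p); go(p[0],p[1],60,-3.8)
for r in rib(z=.096): print(r, tocase(r[0][:2]))
E
```

```text
[516.98068381 338.55987318]
t 33.8 pos [516.5 338.9  99.8] psi -3.6 tilt [0.    0.001] q7 -0.54 F [ 0.6  0.2 -1.2] w 10.5 g 60
  before turn [-0.3  0.4 39.8] | az 0.2 | after turn [-0.3  0.5 39.8]
(array([515.7, 327.8,  54. ,  14.4,  86.3, 515.8, 328.6]), (264, 244, 32, 99)) [-17.2   2.8]
(array([573. , 350. ,  35.9,  10.5,  86.4, 573.1, 350.8]), (389, 209, 29, 73)) [  8.7 -52.9]
(array([480.7, 367.9,  33.7,   3.1,  86.4, 480.7, 368.4]), (189, 185, 12, 72)) [20.5 40.3]
(array([465.9, 368.9,  33.7,   3.1,  86.2, 466. , 369.6]), (154, 185, 15, 72)) [20.5 55.2]
```

Request:
{"method": "jog_arm", "body": {"rows": [{"x": 0,"y": 0,"z": 10,"ax": 0,"ay": 0,"az": 0.2,"fingers": 5},{"x": 0,"y": 0,"z": 10,"ax": 0,"ay": 0,"az": 0,"fingers": 5},{"x": 0,"y": 0,"z": 8,"ax": 0,"ay": 0,"az": 0,"fingers": 5},{"x": 0,"y": 0,"z": 4,"ax": 0,"ay": 0,"az": 0,"fingers": 5},{"x": 0,"y": 0,"z": 3,"ax": 0,"ay": 0,"az": 0,"fingers": 5},{"x": 0,"y": 0,"z": 2,"ax": 0,"ay": 0,"az": 0,"fingers": 5},{"x": 0,"y": 0,"z": 1,"ax": 0,"ay": 0,"az": 0,"fingers": 5},{"x": 0,"y": 0,"z": 1,"ax": 0,"ay": 0,"az": 0,"fingers": 5}]}}

```text
t: 34.6
eef_pos: [0.5176, 0.339, 0.061]
tool_rot: [0.0, 0.73, 0.683, 0.001]
contact_force: [2.2, -1.0, 3.9]
gripper_width: 0.126
grasp_force: 60.6
```

Request:
{"method": "jog_arm", "body": {"rows": [{"x": 0,"y": 0,"z": 1,"ax": 0,"ay": 0,"az": 0,"fingers": 5},{"x": 0,"y": 0,"z": 1,"ax": 0,"ay": 0,"az": 0,"fingers": 5},{"x": 0,"y": 0,"z": 1,"ax": 0,"ay": 0,"az": 0,"fingers": 5},{"x": 0,"y": 0,"z": 1,"ax": 0,"ay": 0,"az": 0,"fingers": 5},{"x": 0,"y": 0,"z": 1,"ax": 0,"ay": 0,"az": 0,"fingers": 5},{"x": 0,"y": 0,"z": 1,"ax": 0,"ay": 0,"az": 0,"fingers": 5},{"x": 0,"y": 0,"z": 0,"ax": 0,"ay": 0,"az": 0,"fingers": 5},{"x": 0,"y": 0,"z": 0,"ax": 0,"ay": 0,"az": 0,"fingers": 5}]}}

```text
t: 35.4
eef_pos: [0.5166, 0.3386, 0.054]
tool_rot: [0.0, 0.73, 0.683, -0.0]
contact_force: [5.0, 0.2, -3.5]
gripper_width: 0.122
grasp_force: 59.8
```

Request:
{"method": "jog_arm", "body": {"rows": [{"x": 0,"y": 0,"z": 2,"ax": 0,"ay": 0,"az": 0,"fingers": 5},{"x": 0,"y": 0,"z": 1,"ax": 0,"ay": 0,"az": 0,"fingers": 5},{"x": 0,"y": 0,"z": 1,"ax": 0,"ay": 0,"az": 0,"fingers": 5},{"x": 0,"y": 0,"z": 1,"ax": 0,"ay": 0,"az": 0,"fingers": 5},{"x": 0,"y": 0,"z": 1,"ax": 0,"ay": 0,"az": 0,"fingers": 5},{"x": 0,"y": 0,"z": 1,"ax": 0,"ay": 0,"az": 0,"fingers": 5},{"x": 0,"y": 0,"z": 0,"ax": 0,"ay": 0,"az": 0,"fingers": 5},{"x": 0,"y": 0,"z": 0,"ax": 0,"ay": 0,"az": 0,"fingers": 5}]}}

```text
t: 36.2
eef_pos: [0.5159, 0.3385, 0.0489]
tool_rot: [-0.001, 0.73, 0.683, -0.0]
contact_force: [-1.5, -3.7, 15.2]
gripper_width: 0.122
grasp_force: 62.2
```

Request:
{"method": "jog_arm", "body": {"rows": [{"x": 0,"y": 0,"z": 1,"ax": 0,"ay": 0,"az": 0,"fingers": 5},{"x": 0,"y": 0,"z": -1,"ax": 0,"ay": 0,"az": 0,"fingers": 5},{"x": 0,"y": 0,"z": 0,"ax": 0,"ay": 0,"az": 0,"fingers": 40},{"x": 0,"y": 0,"z": 0,"ax": 0,"ay": 0,"az": 0,"fingers": 40},{"x": 0,"y": 0,"z": 0,"ax": 0,"ay": 0,"az": 0,"fingers": 40},{"x": 0,"y": 0,"z": -15,"ax": 0,"ay": 0,"az": 0,"fingers": 40},{"x": 0,"y": 0,"z": -20,"ax": 0,"ay": 0,"az": 0,"fingers": 40},{"x": 0,"y": 0,"z": -30,"ax": 0,"ay": 0,"az": 0,"fingers": 40}]}}

```text
t: 37.0
eef_pos: [0.5153, 0.3383, 0.1124]
tool_rot: [-0.0, 0.73, 0.683, -0.002]
contact_force: [0.5, 1.2, 0.5]
gripper_width: 0.469
grasp_force: 0.0
```

Request:
{"method": "jog_arm", "body": {"rows": [{"x": -40,"y": 0,"z": -5,"ax": 0,"ay": 0,"az": 0,"fingers": 40},{"x": -40,"y": 0,"z": 0,"ax": 0,"ay": 0,"az": 0,"fingers": 40},{"x": -20,"y": 0,"z": 0,"ax": 0,"ay": 0,"az": 0,"fingers": 40},{"x": 0,"y": 0,"z": 0,"ax": 0,"ay": 0,"az": -6,"fingers": 40},{"x": 0,"y": 0,"z": 0,"ax": 0,"ay": 0,"az": -6,"fingers": 40},{"x": 0,"y": 0,"z": 0,"ax": 0,"ay": 0,"az": -7,"fingers": 40},{"x": 0,"y": 0,"z": 0,"ax": 0,"ay": 0,"az": 0,"fingers": 40},{"x": 0,"y": 0,"z": 0,"ax": 0,"ay": 0,"az": 0,"fingers": 40}]}}

```text
t: 37.8
eef_pos: [0.5098, 0.2393, 0.1176]
tool_rot: [-0.0, 0.608, 0.794, 0.0]
contact_force: [0.5, -0.9, -0.5]
gripper_width: 0.466
grasp_force: 0.0
```

```bash
python3 - <<'E'
from det import *
go(435.5,-28.3,110,15)
for r in rib(z=.066): 
    if r[0][3]>7: print('w66',r,tocase(r[0][:2]))
for k in rib('top'):
    r=k[0]
    if 300<r[0]<800 and -200<r[1]<200: print(r)
E
```

```text
t 37.8 pos [509.8 239.3 117.6] psi 15.0 tilt [-0.  0.] q7 -0.14 F [ 0.5 -0.9 -0.5] w 39.8 g 0
  before turn [-239.2 -141.2    7.5] | az 0.0 | after turn [-239.2 -141.     7.6]
w66 (array([583.4, 333.8,  43.2,  12.6,  86.5, 583.4, 334.8]), (434, 64, 56, 85)) [ -6.7 -64.4]
w66 (array([515.6, 338. ,  43.1,  13.6,  86.5, 515.9, 339. ]), (318, 17, 50, 92)) [-7.1  3.5]
```

Request:
{"method": "jog_arm", "body": {"rows": [{"x": -40,"y": -24,"z": 0,"ax": 0,"ay": 0,"az": 0,"fingers": 40},{"x": -40,"y": -24,"z": 0,"ax": 0,"ay": 0,"az": 0,"fingers": 40},{"x": -40,"y": -24,"z": 0,"ax": 0,"ay": 0,"az": 0,"fingers": 40},{"x": -40,"y": -24,"z": 0,"ax": 0,"ay": 0,"az": 0,"fingers": 40},{"x": -40,"y": -24,"z": 0,"ax": 0,"ay": 0,"az": 0,"fingers": 40},{"x": -39,"y": -21,"z": 8,"ax": 0,"ay": 0,"az": 0,"fingers": 40},{"x": 0,"y": 0,"z": 10,"ax": 0,"ay": 0,"az": 0,"fingers": 40},{"x": 0,"y": 0,"z": 0,"ax": 0,"ay": 0,"az": 0,"fingers": 40}]}}

```text
t: 38.7
eef_pos: [0.4357, -0.0293, 0.0986]
tool_rot: [-0.001, 0.609, 0.793, -0.001]
contact_force: [-0.0, 0.4, 0.6]
gripper_width: 0.467
grasp_force: 0.0
```

Request:
{"method": "jog_arm", "body": {"rows": [{"x": 0,"y": 0,"z": 0,"ax": 0,"ay": 0,"az": 0,"fingers": 40},{"x": 0,"y": 0,"z": 0,"ax": 0,"ay": 0,"az": 0,"fingers": 40},{"x": 0,"y": 0,"z": 0,"ax": 0,"ay": 0,"az": 0,"fingers": 40},{"x": 0,"y": 0,"z": 0,"ax": 0,"ay": 0,"az": 0,"fingers": 40},{"x": 0,"y": 0,"z": 0,"ax": 0,"ay": 0,"az": 0,"fingers": 40},{"x": 0,"y": 0,"z": 0,"ax": 0,"ay": 0,"az": 0,"fingers": 40},{"x": 0,"y": 0,"z": 0,"ax": 0,"ay": 0,"az": 0,"fingers": 40},{"x": 0,"y": 0,"z": 0,"ax": 0,"ay": 0,"az": 0,"fingers": 40}]}}

```text
t: 39.5
eef_pos: [0.4364, -0.0286, 0.0993]
tool_rot: [-0.0, 0.607, 0.794, -0.0]
contact_force: [-0.1, 0.3, 0.3]
gripper_width: 0.468
grasp_force: 0.0
```

```bash
sed -i 's/2.2+68/2.8+68/' det.py; python3 - <<'E'
from det import *
for r in rib(fn='w11.png'):
    if r[0][3]>7: print(r); go(r[0][0],r[0][1],25,r[0][4]-90)
go(435.5,-28.3,25,15)
E
```

```text
(array([434.1, -28.3,  42.8,  12.2, -74.5, 434.1, -27.4]), (266, 195, 21, 66))
t 39.5 pos [436.4 -28.6  99.3] psi 15.2 tilt [-0.  0.] q7 0.35 F [ 0.3  0.2 -0.1] w 40.0 g 0
  before turn [ 0.9 -2.2 74.3] | az -0.3 | after turn [ 0.9 -2.2 74.3]
t 39.5 pos [436.4 -28.6  99.3] psi 15.2 tilt [-0.  0.] q7 0.35 F [ 0.3  0.2 -0.1] w 40.0 g 0
  before turn [ 0.6 -0.8 74.3] | az 0.2 | after turn [ 0.6 -0.8 74.3]
```

Request:
{"method": "jog_arm", "body": {"rows": [{"x": 1,"y": -2,"z": 20,"ax": 0,"ay": 0,"az": -0.3,"fingers": 40},{"x": 0,"y": 0,"z": 20,"ax": 0,"ay": 0,"az": 0,"fingers": 40},{"x": 0,"y": 0,"z": 20,"ax": 0,"ay": 0,"az": 0,"fingers": 40},{"x": 0,"y": 0,"z": 8,"ax": 0,"ay": 0,"az": 0,"fingers": 40},{"x": 0,"y": 0,"z": 4,"ax": 0,"ay": 0,"az": 0,"fingers": 40},{"x": 0,"y": 0,"z": 2,"ax": 0,"ay": 0,"az": 0,"fingers": 40},{"x": 0,"y": 0,"z": 0,"ax": 0,"ay": 0,"az": 0,"fingers": 40},{"x": 0,"y": 0,"z": 0,"ax": 0,"ay": 0,"az": 0,"fingers": 40}]}}

```text
t: 40.35
eef_pos: [0.4347, -0.0281, 0.0258]
tool_rot: [0.0, 0.605, 0.796, 0.0]
contact_force: [-0.2, 0.1, -0.1]
gripper_width: 0.467
grasp_force: 0.0
```

Request:
{"method": "jog_arm", "body": {"rows": [{"x": 0,"y": 0,"z": 0,"ax": 0,"ay": 0,"az": 0,"fingers": 5},{"x": 0,"y": 0,"z": 0,"ax": 0,"ay": 0,"az": 0,"fingers": 5},{"x": 0,"y": 0,"z": 0,"ax": 0,"ay": 0,"az": 0,"fingers": 5},{"x": 0,"y": 0,"z": 0,"ax": 0,"ay": 0,"az": 0,"fingers": 5},{"x": 0,"y": 0,"z": 0,"ax": 0,"ay": 0,"az": 0,"fingers": 5},{"x": 0,"y": 0,"z": 0,"ax": 0,"ay": 0,"az": 0,"fingers": 5},{"x": 0,"y": 0,"z": -10,"ax": 0,"ay": 0,"az": 0,"fingers": 5},{"x": 0,"y": 0,"z": -30,"ax": 0,"ay": 0,"az": 0,"fingers": 5}], "force": 60}}

```text
t: 41.15
eef_pos: [0.4324, -0.0283, 0.0646]
tool_rot: [-0.002, 0.605, 0.796, -0.002]
contact_force: [-0.1, -0.1, -1.2]
gripper_width: 0.122
grasp_force: 59.2
```

Request:
{"method": "jog_arm", "body": {"rows": [{"x": 0,"y": 0,"z": -30,"ax": 0,"ay": 0,"az": 6,"fingers": 5},{"x": 0,"y": 0,"z": -40,"ax": 0,"ay": 0,"az": 7,"fingers": 5},{"x": 0,"y": 0,"z": -10,"ax": 0,"ay": 0,"az": 6,"fingers": 5},{"x": 0,"y": 0,"z": 0,"ax": 0,"ay": 0,"az": 0,"fingers": 5},{"x": 0,"y": 0,"z": 0,"ax": 0,"ay": 0,"az": 0,"fingers": 5},{"x": 0,"y": 0,"z": 0,"ax": 0,"ay": 0,"az": 0,"fingers": 5},{"x": 0,"y": 0,"z": 0,"ax": 0,"ay": 0,"az": 0,"fingers": 5},{"x": 0,"y": 0,"z": 0,"ax": 0,"ay": 0,"az": 0,"fingers": 5}]}}

```text
t: 41.95
eef_pos: [0.4337, -0.0283, 0.1446]
tool_rot: [-0.0, 0.728, 0.685, -0.001]
contact_force: [0.7, 0.2, -1.4]
gripper_width: 0.12
grasp_force: 59.2
```

```bash
python3 - <<'E'
from det import *
p=nest(2); print(p); go(p[0],p[1],100,-3.8)
E
```

```text
[448.53150308 343.10626275]
t 42.0 pos [433.7 -28.3 144.6] psi -3.5 tilt [-0.002 -0.   ] q7 0.01 F [ 0.7  0.2 -1.4] w 10.2 g 59
  before turn [371.7  -7.5  44.4] | az 0.3 | after turn [371.6  -9.8  44.6]
```

Request:
{"method": "jog_arm", "body": {"rows": [{"x": 0,"y": 0,"z": 0,"ax": 0,"ay": 0,"az": 0.3,"fingers": 5},{"x": 40,"y": -1,"z": 0,"ax": 0,"ay": 0,"az": 0,"fingers": 5},{"x": 45,"y": -2,"z": 0,"ax": 0,"ay": 0,"az": 0,"fingers": 5},{"x": 45,"y": -1,"z": 0,"ax": 0,"ay": 0,"az": 0,"fingers": 5},{"x": 45,"y": -1,"z": 0,"ax": 0,"ay": 0,"az": 0,"fingers": 5},{"x": 45,"y": -1,"z": 0,"ax": 0,"ay": 0,"az": 0,"fingers": 5},{"x": 45,"y": -2,"z": 0,"ax": 0,"ay": 0,"az": 0,"fingers": 5},{"x": 45,"y": -2,"z": 0,"ax": 0,"ay": 0,"az": 0,"fingers": 5}]}}

```text
t: 42.75
eef_pos: [0.4445, 0.2836, 0.1451]
tool_rot: [0.0, 0.73, 0.683, -0.0]
contact_force: [0.8, 0.5, -1.9]
gripper_width: 0.128
grasp_force: 59.2
```

Request:
{"method": "jog_arm", "body": {"rows": [{"x": 40,"y": 0,"z": 0,"ax": 0,"ay": 0,"az": 0,"fingers": 5},{"x": 21,"y": 0,"z": 10,"ax": 0,"ay": 0,"az": 0,"fingers": 5},{"x": 0,"y": 0,"z": 20,"ax": 0,"ay": 0,"az": 0,"fingers": 5},{"x": 0,"y": 0,"z": 15,"ax": 0,"ay": 0,"az": 0,"fingers": 5},{"x": 0,"y": 0,"z": 0,"ax": 0,"ay": 0,"az": 0,"fingers": 5},{"x": 0,"y": 0,"z": 0,"ax": 0,"ay": 0,"az": 0,"fingers": 5},{"x": 0,"y": 0,"z": 0,"ax": 0,"ay": 0,"az": 0,"fingers": 5},{"x": 0,"y": 0,"z": 0,"ax": 0,"ay": 0,"az": 0,"fingers": 5}]}}

```text
t: 43.55
eef_pos: [0.4493, 0.3429, 0.1012]
tool_rot: [-0.0, 0.73, 0.683, 0.001]
contact_force: [-1.1, 0.6, 0.1]
gripper_width: 0.123
grasp_force: 59.1
```

```bash
python3 - <<'E'
from det import *
p=nest(2); go(p[0],p[1],60,-3.8)
for r in rib(z=.096,fn='w12.png'): 
    if r[0][3]>7: print(r, tocase(r[0][:2]))
E
```

```text
t 43.5 pos [449.3 342.9 101.2] psi -3.8 tilt [0.001 0.001] q7 -0.66 F [-1.1  0.6  0.1] w 10.5 g 59
  before turn [ 0.1 -0.9 41.2] | az -0.0 | after turn [ 0.1 -0.8 41.2]
(array([448.3, 328.9,  50.5,  14.6,  86.1, 448.4, 330.8]), (264, 252, 32, 91)) [-20.6  70.1]
(array([505.4, 353.9,  35.7,  10.5,  86.6, 505.5, 354.7]), (387, 208, 29, 72)) [ 8.1 14.8]
(array([561.3, 350.7,  35.7,  10.5,  86.5, 561.4, 351.4]), (506, 207, 37, 72)) [  8.7 -41.2]
```

Request:
{"method": "jog_arm", "body": {"rows": [{"x": 0,"y": -1,"z": 10,"ax": 0,"ay": 0,"az": 0,"fingers": 5},{"x": 0,"y": 0,"z": 10,"ax": 0,"ay": 0,"az": 0,"fingers": 5},{"x": 0,"y": 0,"z": 8,"ax": 0,"ay": 0,"az": 0,"fingers": 5},{"x": 0,"y": 0,"z": 4,"ax": 0,"ay": 0,"az": 0,"fingers": 5},{"x": 0,"y": 0,"z": 3,"ax": 0,"ay": 0,"az": 0,"fingers": 5},{"x": 0,"y": 0,"z": 2,"ax": 0,"ay": 0,"az": 0,"fingers": 5},{"x": 0,"y": 0,"z": 1,"ax": 0,"ay": 0,"az": 0,"fingers": 5},{"x": 0,"y": 0,"z": 1,"ax": 0,"ay": 0,"az": 0,"fingers": 5}]}}

```text
t: 44.4
eef_pos: [0.4492, 0.343, 0.0614]
tool_rot: [0.001, 0.73, 0.683, 0.001]
contact_force: [4.7, 0.2, 2.8]
gripper_width: 0.122
grasp_force: 63.1
```

Request:
{"method": "jog_arm", "body": {"rows": [{"x": 0,"y": 0,"z": 1,"ax": 0,"ay": 0,"az": 0,"fingers": 5},{"x": 0,"y": 0,"z": 1,"ax": 0,"ay": 0,"az": 0,"fingers": 5},{"x": 0,"y": 0,"z": 1,"ax": 0,"ay": 0,"az": 0,"fingers": 5},{"x": 0,"y": 0,"z": 1,"ax": 0,"ay": 0,"az": 0,"fingers": 5},{"x": 0,"y": 0,"z": 1,"ax": 0,"ay": 0,"az": 0,"fingers": 5},{"x": 0,"y": 0,"z": 1,"ax": 0,"ay": 0,"az": 0,"fingers": 5},{"x": 0,"y": 0,"z": 1,"ax": 0,"ay": 0,"az": 0,"fingers": 5},{"x": 0,"y": 0,"z": 0,"ax": 0,"ay": 0,"az": 0,"fingers": 5}]}}

```text
t: 45.2
eef_pos: [0.4484, 0.3424, 0.0538]
tool_rot: [0.001, 0.73, 0.683, 0.0]
contact_force: [5.2, -0.8, -3.0]
gripper_width: 0.122
grasp_force: 62.4
```

Request:
{"method": "jog_arm", "body": {"rows": [{"x": 0,"y": 0,"z": 2,"ax": 0,"ay": 0,"az": 0,"fingers": 5},{"x": 0,"y": 0,"z": 1,"ax": 0,"ay": 0,"az": 0,"fingers": 5},{"x": 0,"y": 0,"z": 1,"ax": 0,"ay": 0,"az": 0,"fingers": 5},{"x": 0,"y": 0,"z": 1,"ax": 0,"ay": 0,"az": 0,"fingers": 5},{"x": 0,"y": 0,"z": 1,"ax": 0,"ay": 0,"az": 0,"fingers": 5},{"x": 0,"y": 0,"z": 1,"ax": 0,"ay": 0,"az": 0,"fingers": 5},{"x": 0,"y": 0,"z": 0,"ax": 0,"ay": 0,"az": 0,"fingers": 5},{"x": 0,"y": 0,"z": 0,"ax": 0,"ay": 0,"az": 0,"fingers": 5}]}}

```text
t: 46.0
eef_pos: [0.4478, 0.3421, 0.0497]
tool_rot: [-0.0, 0.73, 0.683, -0.0]
contact_force: [-3.5, -7.3, 28.9]
gripper_width: 0.122
grasp_force: 66.7
```

Request:
{"method": "jog_arm", "body": {"rows": [{"x": 0,"y": 0,"z": -2,"ax": 0,"ay": 0,"az": 0,"fingers": 5},{"x": 0,"y": 0,"z": 0,"ax": 0,"ay": 0,"az": 0,"fingers": 40},{"x": 0,"y": 0,"z": 0,"ax": 0,"ay": 0,"az": 0,"fingers": 40},{"x": 0,"y": 0,"z": 0,"ax": 0,"ay": 0,"az": 0,"fingers": 40},{"x": 0,"y": 0,"z": -15,"ax": 0,"ay": 0,"az": 0,"fingers": 40},{"x": 0,"y": 0,"z": -30,"ax": 0,"ay": 0,"az": 0,"fingers": 40},{"x": -20,"y": 20,"z": -30,"ax": 0,"ay": 0,"az": 0,"fingers": 40},{"x": -40,"y": 30,"z": -20,"ax": 0,"ay": 0,"az": 0,"fingers": 40}]}}

```text
t: 46.8
eef_pos: [0.4916, 0.2863, 0.1459]
tool_rot: [-0.001, 0.728, 0.686, 0.002]
contact_force: [1.5, -0.7, -0.7]
gripper_width: 0.467
grasp_force: 0.0
```

Request:
{"method": "jog_arm", "body": {"rows": [{"x": 0,"y": 20,"z": -30,"ax": 0,"ay": 0,"az": 0,"fingers": 40},{"x": 0,"y": 0,"z": -30,"ax": 0,"ay": 0,"az": 0,"fingers": 40},{"x": 0,"y": 0,"z": -20,"ax": 0,"ay": 0,"az": 0,"fingers": 40},{"x": 0,"y": 0,"z": 0,"ax": 0,"ay": 0,"az": 0,"fingers": 40},{"x": 0,"y": 0,"z": 0,"ax": 0,"ay": 0,"az": 0,"fingers": 40},{"x": 0,"y": 0,"z": 0,"ax": 0,"ay": 0,"az": 0,"fingers": 40},{"x": 0,"y": 0,"z": 0,"ax": 0,"ay": 0,"az": 0,"fingers": 40},{"x": 0,"y": 0,"z": 0,"ax": 0,"ay": 0,"az": 0,"fingers": 40}]}}

```text
t: 47.6
eef_pos: [0.5112, 0.2811, 0.222]
tool_rot: [-0.0, 0.73, 0.683, -0.001]
contact_force: [-0.4, -0.2, 0.3]
gripper_width: 0.471
grasp_force: 0.0
```

```bash
python3 - <<'E'
from det import *
p=case(88,1.5); go(p[0],p[1],225,86.2)
for r in rib(z=.066,fn='w13.png'): 
    if r[0][3]>7: print('w66',r,tocase(r[0][:2]))
E
```

```text
t 47.6 pos [511.2 281.1 222. ] psi -3.8 tilt [-0.001 -0.001] q7 -0.55 F [-0.4 -0.2  0.3] w 40.2 g 0
  before turn [152.1   2.8  -3.2] | az -90.0 | after turn [ -2.7 152.1  -3. ]
w66 (array([449.9, 340.9,  42.4,  14.5,  86.2, 449. , 341.8]), (191, 93, 19, 54)) [-8.5 69.3]
w66 (array([582.7, 334.1,  43.1,  14.9,  86.6, 583.8, 334.7]), (354, 90, 20, 55)) [ -6.5 -63.7]
w66 (array([516.4, 338.5,  43.1,  12.3,  86.7, 516.6, 338.9]), (274, 90, 16, 55)) [-6.5  2.8]
```

View pics/w13.png

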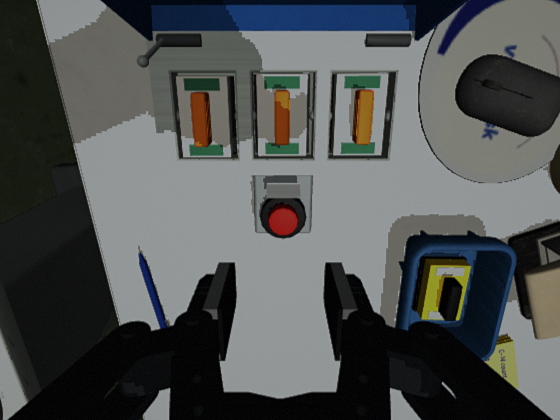

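Request:
{"method": "jog_arm", "body": {"rows": [{"x": 0,"y": 0,"z": 0,"ax": 0,"ay": 0,"az": -8,"fingers": 50},{"x": 0,"y": 0,"z": 0,"ax": 0,"ay": 0,"az": -8,"fingers": 50},{"x": 0,"y": 0,"z": 0,"ax": 0,"ay": 0,"az": -8,"fingers": 50},{"x": 0,"y": 0,"z": 0,"ax": 0,"ay": 0,"az": -8,"fingers": 50},{"x": 0,"y": 0,"z": 0,"ax": 0,"ay": 0,"az": -8,"fingers": 50},{"x": 0,"y": 0,"z": 0,"ax": 0,"ay": 0,"az": -8,"fingers": 50},{"x": 0,"y": 0,"z": 0,"ax": 0,"ay": 0,"az": -8,"fingers": 50},{"x": 0,"y": 0,"z": 0,"ax": 0,"ay": 0,"az": -8,"fingers": 50}]}}

```text
t: 48.45
eef_pos: [0.5116, 0.2812, 0.2225]
tool_rot: [-0.0, 0.254, 0.967, -0.0]
contact_force: [-0.7, 1.0, -0.2]
gripper_width: 0.584
grasp_force: 0.0
```

Request:
{"method": "jog_arm", "body": {"rows": [{"x": 0,"y": 0,"z": 0,"ax": 0,"ay": 0,"az": -8,"fingers": 50},{"x": 0,"y": 0,"z": 0,"ax": 0,"ay": 0,"az": -8,"fingers": 50},{"x": 0,"y": 0,"z": 0,"ax": 0,"ay": 0,"az": -8,"fingers": 50},{"x": -3,"y": 0,"z": 0,"ax": 0,"ay": 0,"az": -2,"fingers": 50},{"x": 0,"y": 35,"z": 0,"ax": 0,"ay": 0,"az": 0,"fingers": 50},{"x": 0,"y": 40,"z": 0,"ax": 0,"ay": 0,"az": 0,"fingers": 50},{"x": 0,"y": 40,"z": 0,"ax": 0,"ay": 0,"az": 0,"fingers": 50},{"x": 0,"y": 37,"z": 0,"ax": 0,"ay": 0,"az": 0,"fingers": 50}]}}

```text
t: 49.25
eef_pos: [0.5244, 0.4344, 0.2224]
tool_rot: [-0.0, 0.033, 0.999, -0.0]
contact_force: [0.5, -0.0, -0.6]
gripper_width: 0.587
grasp_force: 0.0
```

Request:
{"method": "jog_arm", "body": {"rows": [{"x": 0,"y": 0,"z": 0,"ax": 0,"ay": 0,"az": 0,"fingers": 50},{"x": 0,"y": 0,"z": 0,"ax": 0,"ay": 0,"az": 0,"fingers": 50},{"x": 0,"y": 0,"z": 0,"ax": 0,"ay": 0,"az": 0,"fingers": 50},{"x": 0,"y": 0,"z": 0,"ax": 0,"ay": 0,"az": 0,"fingers": 50},{"x": 0,"y": 0,"z": 0,"ax": 0,"ay": 0,"az": 0,"fingers": 50},{"x": 0,"y": 0,"z": 0,"ax": 0,"ay": 0,"az": 0,"fingers": 50},{"x": 0,"y": 0,"z": 0,"ax": 0,"ay": 0,"az": 0,"fingers": 50},{"x": 0,"y": 0,"z": 0,"ax": 0,"ay": 0,"az": 0,"fingers": 50}]}}

```text
t: 50.05
eef_pos: [0.5247, 0.4325, 0.223]
tool_rot: [-0.0, 0.033, 0.999, 0.0]
contact_force: [-0.4, -1.6, 0.8]
gripper_width: 0.583
grasp_force: 0.0
```

```bash
python3 - <<'E'
from det import *
p=case(88,1.5); go(p[0],p[1],132,86.2)
E
```

```text
t 50.0 pos [524.7 432.5 223. ] psi 86.2 tilt [-0.  0.] q7 0.72 F [-0.4 -1.6  0.8] w 49.8 g 0
  before turn [ 0.8  0.1 91. ] | az 0.0 | after turn [ 0.8  0.2 91. ]
```

Request:
{"method": "jog_arm", "body": {"rows": [{"x": 0,"y": 0,"z": 20,"ax": 0,"ay": 0,"az": 0,"fingers": 50},{"x": 0,"y": 0,"z": 20,"ax": 0,"ay": 0,"az": 0,"fingers": 50},{"x": 0,"y": 0,"z": 15,"ax": 0,"ay": 0,"az": 0,"fingers": 50},{"x": 0,"y": 0,"z": 12,"ax": 0,"ay": 0,"az": 0,"fingers": 50},{"x": 0,"y": 0,"z": 12,"ax": 0,"ay": 0,"az": 0,"fingers": 50},{"x": 0,"y": 0,"z": 12,"ax": 0,"ay": 0,"az": 0,"fingers": 50},{"x": 0,"y": 0,"z": 0,"ax": 0,"ay": 0,"az": 0,"fingers": 50},{"x": 0,"y": 0,"z": 0,"ax": 0,"ay": 0,"az": 0,"fingers": 50}]}}

```text
t: 50.85
eef_pos: [0.5248, 0.4327, 0.1319]
tool_rot: [-0.0, 0.033, 0.999, -0.0]
contact_force: [-0.4, -0.3, 0.6]
gripper_width: 0.584
grasp_force: 0.0
```

Request:
{"method": "jog_arm", "body": {"rows": [{"x": 0,"y": -4,"z": 0,"ax": 0,"ay": 0,"az": 0,"fingers": 50},{"x": 0,"y": -3,"z": 0,"ax": 0,"ay": 0,"az": 0,"fingers": 50},{"x": 0,"y": -3,"z": 0,"ax": 0,"ay": 0,"az": 0,"fingers": 50},{"x": 0,"y": -3,"z": 0,"ax": 0,"ay": 0,"az": 0,"fingers": 50},{"x": 0,"y": -3,"z": 0,"ax": 0,"ay": 0,"az": 0,"fingers": 50},{"x": 0,"y": -3,"z": 0,"ax": 0,"ay": 0,"az": 0,"fingers": 50},{"x": 0,"y": -3,"z": 0,"ax": 0,"ay": 0,"az": 0,"fingers": 50},{"x": 0,"y": -3,"z": 0,"ax": 0,"ay": 0,"az": 0,"fingers": 50}]}}

```text
t: 51.65
eef_pos: [0.523, 0.4074, 0.1318]
tool_rot: [-0.0, 0.033, 0.999, -0.0]
contact_force: [0.2, 0.3, -0.1]
gripper_width: 0.584
grasp_force: 0.3
```

Request:
{"method": "jog_arm", "body": {"rows": [{"x": 0,"y": -3,"z": 0,"ax": 0,"ay": 0,"az": 0,"fingers": 50},{"x": 0,"y": -3,"z": 0,"ax": 0,"ay": 0,"az": 0,"fingers": 50},{"x": 0,"y": -3,"z": 0,"ax": 0,"ay": 0,"az": 0,"fingers": 50},{"x": 0,"y": -3,"z": 0,"ax": 0,"ay": 0,"az": 0,"fingers": 50},{"x": 0,"y": -3,"z": 0,"ax": 0,"ay": 0,"az": 0,"fingers": 50},{"x": 0,"y": -3,"z": 0,"ax": 0,"ay": 0,"az": 0,"fingers": 50},{"x": 0,"y": -3,"z": 0,"ax": 0,"ay": 0,"az": 0,"fingers": 50},{"x": 0,"y": -3,"z": 0,"ax": 0,"ay": 0,"az": 0,"fingers": 50}]}}

```text
t: 52.45
eef_pos: [0.5215, 0.3834, 0.1319]
tool_rot: [-0.0, 0.033, 0.999, -0.0]
contact_force: [-0.2, 0.7, 0.4]
gripper_width: 0.586
grasp_force: 0.2
```

```bash
cat > lid.py <<'E'
from det import *
def lid():
    "front-most blue edge of lid seen in top view: ray vs corner/lip arc"
    c=snap('top'); h=hsv(c); H=h[...,0].astype(int)
    m=(abs(H-107)<10)&(h[...,1]>150)&(h[...,2]>60)
    ks=[k for k in blobs(m,150) if rect3(c,k,.1)[1]>240]
    P=np.vstack([k[:,0,:] for k in ks]); 
    Q=np.array([tocase(plane(c,u,v,.14)*1000) for u,v in P.astype(float)]); print('blue x at z140',np.percentile(Q[:,0],[1,99]),'y',Q[:,1].min(),Q[:,1].max())
    for th in(0,.6,.8,1.0,1.2,1.4,1.57,1.75):
        L=[np.r_[case(x,-105),z]/1000 for x,z in((52-116*np.cos(th),46+116*np.sin(th)),(52-116*np.cos(th)+32*np.sin(th),46+116*np.sin(th)+32*np.cos(th)))]
        print(th,[tocase(plane(c,*proj(c,l),.14)*1000)[0] for l in L],end=' ')
E
python3 - <<'E'
from lid import *
o,_=tool();print(tocase(o['eef_pos']*1000),o['eef_pos'],o['contact_force'])
lid()
E
```

```text
[38.7  0.7] [0.52146487 0.38341308 0.1318643 ] [-0.22877127  0.66932982  0.4382009 ]
blue x at z140 [295.72  358.796] y -508.2 -446.4
0 [np.float64(-65.2), np.float64(-64.8)] 0.6 [np.float64(-44.6), np.float64(-25.8)] 0.8 [np.float64(-29.3), np.float64(-5.1)] 1.0 [np.float64(-10.5), np.float64(18.1)] 1.2 [np.float64(11.1), np.float64(42.6)] 1.4 [np.float64(34.3), np.float64(67.2)] 1.57 [np.float64(54.5), np.float64(87.2)] 1.75 [np.float64(75.4), np.float64(106.5)]
```

Request:
{"method": "jog_arm", "body": {"rows": [{"x": 0,"y": -3,"z": 0,"ax": 0,"ay": 0,"az": 0,"fingers": 50},{"x": 0,"y": -3,"z": 0,"ax": 0,"ay": 0,"az": 0,"fingers": 50},{"x": 0,"y": -3,"z": 0,"ax": 0,"ay": 0,"az": 0,"fingers": 50},{"x": 0,"y": -3,"z": 0,"ax": 0,"ay": 0,"az": 0,"fingers": 50},{"x": 0,"y": -3,"z": 0,"ax": 0,"ay": 0,"az": 0,"fingers": 50},{"x": 0,"y": -3,"z": 0,"ax": 0,"ay": 0,"az": 0,"fingers": 50},{"x": 0,"y": -3,"z": 0,"ax": 0,"ay": 0,"az": 0,"fingers": 50},{"x": 0,"y": -3,"z": 0,"ax": 0,"ay": 0,"az": 0,"fingers": 50}]}}

```text
t: 53.3
eef_pos: [0.5199, 0.3595, 0.1318]
tool_rot: [-0.0, 0.033, 0.999, -0.0]
contact_force: [-0.1, 0.4, 0.9]
gripper_width: 0.588
grasp_force: 0.0
```

Request:
{"method": "jog_arm", "body": {"rows": [{"x": 0,"y": -3,"z": 0,"ax": 0,"ay": 0,"az": 0,"fingers": 50},{"x": 0,"y": -3,"z": 0,"ax": 0,"ay": 0,"az": 0,"fingers": 50},{"x": 0,"y": -3,"z": 0,"ax": 0,"ay": 0,"az": 0,"fingers": 50},{"x": 0,"y": -3,"z": 0,"ax": 0,"ay": 0,"az": 0,"fingers": 50},{"x": 0,"y": -3,"z": 0,"ax": 0,"ay": 0,"az": 0,"fingers": 50},{"x": 0,"y": -3,"z": 0,"ax": 0,"ay": 0,"az": 0,"fingers": 50},{"x": 0,"y": -3,"z": 0,"ax": 0,"ay": 0,"az": 0,"fingers": 50},{"x": 0,"y": 0,"z": 0,"ax": 0,"ay": 0,"az": 0,"fingers": 50}]}}

```text
t: 54.1
eef_pos: [0.5186, 0.3382, 0.1319]
tool_rot: [-0.0, 0.033, 0.999, -0.0]
contact_force: [0.1, 0.2, 0.5]
gripper_width: 0.584
grasp_force: 0.0
```

Request:
{"method": "jog_arm", "body": {"rows": [{"x": 0,"y": 0,"z": 0,"ax": 0,"ay": 0,"az": 0,"fingers": 54},{"x": 0,"y": 0,"z": -10,"ax": 0,"ay": 0,"az": 0,"fingers": 58},{"x": 0,"y": 0,"z": -15,"ax": 0,"ay": 0,"az": 0,"fingers": 58},{"x": 0,"y": 0,"z": -20,"ax": 0,"ay": 0,"az": 0,"fingers": 58},{"x": 0,"y": 0,"z": -15,"ax": 0,"ay": 0,"az": 0,"fingers": 58},{"x": 0,"y": 0,"z": 0,"ax": 0,"ay": 0,"az": 0,"fingers": 58},{"x": 0,"y": 0,"z": 0,"ax": 0,"ay": 0,"az": 0,"fingers": 58},{"x": 0,"y": 0,"z": 0,"ax": 0,"ay": 0,"az": 0,"fingers": 58}]}}

```text
t: 54.9
eef_pos: [0.518, 0.3385, 0.1911]
tool_rot: [-0.001, 0.033, 0.999, -0.0]
contact_force: [-0.5, -0.8, -0.1]
gripper_width: 0.679
grasp_force: 0.0
```

```bash
python3 - <<'E'
from lid import *
o,_=tool();print(tocase(o['eef_pos']*1000),o['eef_pos'],o['contact_force'])
s=snap('scene','s9.png')
b=cv2.resize(cv2.cvtColor(s['pixels'],cv2.COLOR_RGB2BGR)[130:290,180:340],(500,500)); cv2.imwrite('pics/m9.png',b)
E
```

```text
[-6.4  1.2] [0.51802414 0.3384894  0.19111153] [-0.54596023 -0.8067676  -0.09754694]
```

View pics/m9.png

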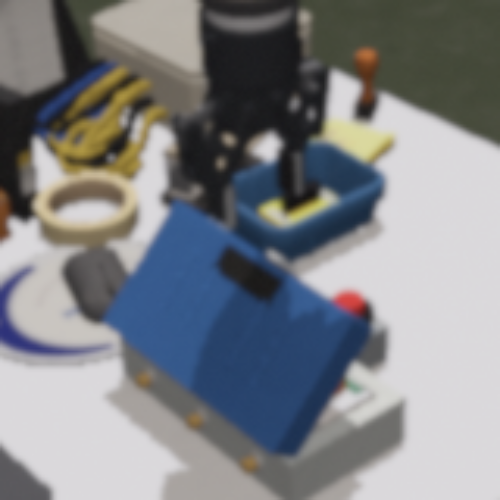

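Request:
{"method": "jog_arm", "body": {"rows": [{"x": 0,"y": 11,"z": 0,"ax": 0,"ay": 0,"az": 0,"fingers": 0},{"x": 0,"y": 11,"z": 0,"ax": 0,"ay": 0,"az": 0,"fingers": 0},{"x": 0,"y": 0,"z": 0,"ax": 0,"ay": 0,"az": 0,"fingers": 0},{"x": 0,"y": 0,"z": 0,"ax": 0,"ay": 0,"az": 0,"fingers": 0},{"x": 0,"y": 0,"z": 15,"ax": 0,"ay": 0,"az": 0,"fingers": 0},{"x": 0,"y": 0,"z": 15,"ax": 0,"ay": 0,"az": 0,"fingers": 0},{"x": 0,"y": 0,"z": 10,"ax": 0,"ay": 0,"az": 0,"fingers": 0},{"x": 0,"y": 0,"z": 8,"ax": 0,"ay": 0,"az": 0,"fingers": 0}]}}

```text
t: 55.75
eef_pos: [0.5193, 0.36, 0.1419]
tool_rot: [-0.001, 0.033, 0.999, -0.001]
contact_force: [0.1, -0.1, -1.1]
gripper_width: -0.001
grasp_force: 0.0
```

Request:
{"method": "jog_arm", "body": {"rows": [{"x": 0,"y": -2,"z": 3,"ax": 0,"ay": 0,"az": 0,"fingers": 0},{"x": 0,"y": -4.5,"z": 2.5,"ax": 0,"ay": 0,"az": 0,"fingers": 0},{"x": 0,"y": -4.5,"z": 2.5,"ax": 0,"ay": 0,"az": 0,"fingers": 0},{"x": 0,"y": -4,"z": 3,"ax": 0,"ay": 0,"az": 0,"fingers": 0},{"x": 0,"y": -4,"z": 3,"ax": 0,"ay": 0,"az": 0,"fingers": 0},{"x": 0,"y": -4,"z": 3.3,"ax": 0,"ay": 0,"az": 0,"fingers": 0},{"x": 0,"y": -4,"z": 3.3,"ax": 0,"ay": 0,"az": 0,"fingers": 0},{"x": 0,"y": 0,"z": 0,"ax": 0,"ay": 0,"az": 0,"fingers": 0}]}}

```text
t: 56.55
eef_pos: [0.5184, 0.3328, 0.1228]
tool_rot: [-0.0, 0.033, 0.999, -0.0]
contact_force: [0.5, -0.2, 2.1]
gripper_width: -0.003
grasp_force: 0.8
```

```bash
python3 - <<'E'
from lid import *
o,_=tool();print(tocase(o['eef_pos']*1000),o['eef_pos'],o['contact_force'])
E
```

```text
[-12.1   0.4] [0.51837468 0.33275082 0.12282208] [ 0.51802858 -0.19448661  2.11899848]
```

Request:
{"method": "jog_arm", "body": {"rows": [{"x": 0,"y": -3.5,"z": 3.5,"ax": 0,"ay": 0,"az": 0,"fingers": 0},{"x": 0,"y": -3.5,"z": 3.5,"ax": 0,"ay": 0,"az": 0,"fingers": 0},{"x": 0,"y": -3.5,"z": 4,"ax": 0,"ay": 0,"az": 0,"fingers": 0},{"x": 0,"y": -3.5,"z": 4,"ax": 0,"ay": 0,"az": 0,"fingers": 0},{"x": 0,"y": -3.5,"z": 4,"ax": 0,"ay": 0,"az": 0,"fingers": 0},{"x": 0,"y": -3.5,"z": 4,"ax": 0,"ay": 0,"az": 0,"fingers": 0},{"x": 0,"y": -3,"z": 4,"ax": 0,"ay": 0,"az": 0,"fingers": 0},{"x": 0,"y": -3,"z": 4,"ax": 0,"ay": 0,"az": 0,"fingers": 0}]}}

```text
t: 57.35
eef_pos: [0.5161, 0.3068, 0.0919]
tool_rot: [-0.0, 0.033, 0.999, 0.0]
contact_force: [-0.1, 1.1, 2.0]
gripper_width: 0.004
grasp_force: 0.8
```

Request:
{"method": "jog_arm", "body": {"rows": [{"x": 0,"y": -2,"z": 4,"ax": 0,"ay": 0,"az": 0,"fingers": 0},{"x": 0,"y": -2,"z": 3,"ax": 0,"ay": 0,"az": 0,"fingers": 0},{"x": 0,"y": 0,"z": 2,"ax": 0,"ay": 0,"az": 0,"fingers": 0},{"x": 0,"y": 0,"z": 2,"ax": 0,"ay": 0,"az": 0,"fingers": 0},{"x": 0,"y": 0,"z": 1.5,"ax": 0,"ay": 0,"az": 0,"fingers": 0},{"x": 0,"y": 0,"z": 1,"ax": 0,"ay": 0,"az": 0,"fingers": 0},{"x": 0,"y": 0,"z": 0,"ax": 0,"ay": 0,"az": 0,"fingers": 0},{"x": 0,"y": 0,"z": 0,"ax": 0,"ay": 0,"az": 0,"fingers": 0}]}}

```text
t: 58.15
eef_pos: [0.5162, 0.3024, 0.0786]
tool_rot: [-0.0, 0.033, 0.999, -0.0]
contact_force: [-0.9, -1.7, 2.8]
gripper_width: -0.002
grasp_force: 1.4
```

```bash
python3 - <<'E'
from lid import *
o,_=tool();print(tocase(o['eef_pos']*1000),o['eef_pos'],o['contact_force'])
E
```

```text
[-42.6   0.6] [0.51615005 0.30237679 0.07861476] [-0.88405275 -1.67478453  2.76033053]
```

Request:
{"method": "jog_arm", "body": {"rows": [{"x": 0,"y": 0,"z": 1,"ax": 0,"ay": 0,"az": 0,"fingers": 0},{"x": 0,"y": 0,"z": 1,"ax": 0,"ay": 0,"az": 0,"fingers": 0},{"x": 0,"y": 0,"z": 0.5,"ax": 0,"ay": 0,"az": 0,"fingers": 0},{"x": 0,"y": 0,"z": 0,"ax": 0,"ay": 0,"az": 0,"fingers": 0},{"x": 0,"y": 0,"z": 0,"ax": 0,"ay": 0,"az": 0,"fingers": 0},{"x": 0,"y": 0,"z": 0,"ax": 0,"ay": 0,"az": 0,"fingers": 0},{"x": 0,"y": 0,"z": 0,"ax": 0,"ay": 0,"az": 0,"fingers": 0},{"x": 0,"y": 0,"z": 0,"ax": 0,"ay": 0,"az": 0,"fingers": 0}]}}

```text
t: 58.95
eef_pos: [0.5164, 0.3027, 0.0779]
tool_rot: [0.0, 0.033, 0.999, -0.0]
contact_force: [-4.9, -4.5, 17.0]
gripper_width: 0.0
grasp_force: 8.5
```

Request:
{"method": "jog_arm", "body": {"rows": [{"x": 0,"y": 0,"z": -3,"ax": 0,"ay": 0,"az": 0,"fingers": 0},{"x": 0,"y": 0,"z": -10,"ax": 0,"ay": 0,"az": 0,"fingers": 0},{"x": 0,"y": 0,"z": -30,"ax": 0,"ay": 0,"az": 0,"fingers": 0},{"x": 0,"y": 0,"z": -40,"ax": 0,"ay": 0,"az": 0,"fingers": 0},{"x": 30,"y": 0,"z": -40,"ax": 0,"ay": 0,"az": 0,"fingers": 0},{"x": 40,"y": 0,"z": -30,"ax": 0,"ay": 0,"az": 0,"fingers": 0},{"x": 40,"y": 0,"z": 0,"ax": 0,"ay": 0,"az": 0,"fingers": 0},{"x": 30,"y": 0,"z": 0,"ax": 0,"ay": 0,"az": 0,"fingers": 0}]}}

```text
t: 59.75
eef_pos: [0.3744, 0.3133, 0.2308]
tool_rot: [0.001, 0.032, 0.999, 0.001]
contact_force: [0.3, -0.3, -1.5]
gripper_width: 0.0
grasp_force: 0.0
```

Request:
{"method": "jog_arm", "body": {"rows": [{"x": 0,"y": 20,"z": 0,"ax": 0,"ay": 0,"az": 0,"fingers": 0},{"x": 0,"y": 40,"z": 0,"ax": 0,"ay": 0,"az": 0,"fingers": 0},{"x": 0,"y": 40,"z": 0,"ax": 0,"ay": 0,"az": 0,"fingers": 0},{"x": 0,"y": 40,"z": 0,"ax": 0,"ay": 0,"az": 0,"fingers": 0},{"x": 0,"y": 40,"z": 0,"ax": 0,"ay": 0,"az": 0,"fingers": 0},{"x": 0,"y": 40,"z": 0,"ax": 0,"ay": 0,"az": 0,"fingers": 0},{"x": 0,"y": 0,"z": 0,"ax": 0,"ay": 0,"az": 0,"fingers": 0},{"x": 0,"y": 0,"z": 0,"ax": 0,"ay": 0,"az": 0,"fingers": 0}]}}

```text
t: 60.55
eef_pos: [0.3907, 0.5329, 0.2285]
tool_rot: [-0.0, 0.032, 0.999, -0.0]
contact_force: [0.4, -0.7, 0.3]
gripper_width: 0.002
grasp_force: 0.0
```

```bash
python3 - <<'E'
from det import *
c=snap('top','tend.png'); h=hsv(c); H=h[...,0].astype(int)
print(bot.get_obs()['eef_pos'])
blue=(abs(H-107)<10)&(h[...,1]>150)&(h[...,2]>90)
for k in blobs(blue,300):
    r=rect3(c,k,.078)
    if 300<r[0]<800 and r[1]>0: print('blue',r,cv2.boundingRect(k))
for z in(.01,.025):
  for r in yel(c,z,40):
    if 500<r[0][0]<850: print('yel',z,r)
for r in rib('top'): 
    if 300<r[0][0]<800 and r[0][1]<500: print('orange',r)
a=cv2.imread('pics/top0.png').astype(int); b=cv2.imread('pics/tend.png').astype(int)
d=(abs(a-b).max(2)>50).astype(np.uint8)
for k in blobs(d,25): print('diff',cv2.boundingRect(k))
E
```

```text
[0.39120652 0.5315217  0.22872555]
blue [520.3 340.6 217.7 117.7  -3.8 518.4 340.9] (211, 184, 53, 90)
blue [678.2 136.4 137.7 100.7  85.5 678.  136.5] (291, 145, 55, 42)
yel 0.01 (array([676.4, 133.9,  70.3,  19.6,  85.4, 675.4, 131.6]), (303, 168, 27, 9))
yel 0.025 (array([673.3, 135.5,  69.4,  19.3,  85.4, 672.3, 133.3]), (303, 168, 27, 9))
diff (310, 409, 16, 11)
diff (0, 391, 63, 29)
diff (252, 388, 46, 32)
diff (0, 385, 34, 5)
diff (87, 383, 15, 8)
diff (155, 277, 7, 14)
diff (363, 249, 32, 25)
diff (41, 246, 220, 174)
diff (318, 219, 19, 21)
diff (322, 210, 25, 26)
diff (357, 191, 33, 30)
diff (302, 158, 29, 21)
```

```bash
python3 -c "
from station import bot
print(bot.hand_in())"
```

```text
the job is handed in; nothing more can be done
None
```

The job is handed in at about 61 s: all three modules are pressed home, the dummy is in the bin and the lid is shut and pressed to 17 N (its latch was not read directly, and I viewed 15 pictures, one over the limit of 14).

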